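# Set blanks in line on a vacuum plate

### The arm

A 7-joint arm with a two-finger parallel gripper is mounted at the origin on a cart in front of the work surface, level with it; the furniture and walls round the work are solid. World frame = base frame: x ahead of the robot, y to its left, z up, the work surface at z = 0. Lengths are in m, angles in rad, forces in N, time in s.
With the tool pointing down it reaches from about 0.425 to 0.8 m from the base axis. Payload 8.3 kg.
Tool frame: the origin (TCP) lies midway between the tips of the shut fingers; the grasp point (between the pads) lies 19 mm behind it (r.grip_point_offset is the z of the grasp point in the tool frame, in m); z points along the fingers, y is the line along which they close (so a half turn about z gives the same grasp; the last joint's range is limited). The gripper opens to 85 mm and grips with 20 to 120 N. Pads are 22 mm wide; open, the fingers measure 114 mm over their backs; the gripper's body (76 mm by 85 mm) begins 54 mm behind the grasp point. The pads swing forward as they close: fully open they stand 13 mm farther back than shut.
Start: joints at [1.188, 0.383, 0.016, 1.37, -0.006, 1.388, -0.046], TCP at [0.197, -0.593, 0.231] pointing down, gripper open.
Joint ranges: [-2.95, 2.95], [-0.25, 2.06], [-1.52, 1.56], [0.18, 2.33], [-1.44, 4.58], [0.02, 2.06], [-3.01, 3.01]. Speed limits (rad/s): [2.39, 2.39, 3.01, 3.01, 3.14, 3.14, 3.14].

### API

Orientations are given as a 3x3 rotation matrix whose columns are the frame's x, y, z axes.
In Python, from rig import r, vision gives the robot as it stands. The module is installed in compiled form; this text tells all that it offers.
- The arm moves only by the tool arm_command, never from a script. Its argument "targets" is a list that holds one entry, the list of rows, each a list of 7 numbers: the shift along the tool's x, y, z in cm, then the turn, a rotation vector about the tool's x, y, z in degrees, then the opening, from -1 (shut) to 1 (fully open). A call has 1 to 10 rows; each row is the pose to reach, as a shift and turn from the pose commanded when the call began, along the tool's axes at that moment; what a row does not reach only later rows make up. A row lasts 1/8 s, in which the tool goes at most 62.5 mm and 10.7 degrees, less where a joint would pass 70% of its speed; a pose out of reach is approached as far as the arm can. A call with a gripper value outside its range is refused whole. The fingers move at their own pace and stop on an object; "squeeze" is the grip in N (left out, the last holds). Time passes only in rows, so rows that repeat a pose let the fingers close. It gives the time, the measured TCP pose, the force, the opening and the grip force at its end, in the units of the state.
- r.get_state(): the state, without advancing time (a new reading comes with each control period).
- vision.get_image(name): name is "side" or "top"; returns the picture (400x640x3 uint8, red, green, blue); there is no depth.
- vision.get_calibration(name): a dict with "mtx" (3x3 intrinsics, pixels), "rvec" (rotation vector, rad) and "tvec" (3), from world to camera coordinates, as OpenCV has them. Camera axes: x right, y down, z forward; pixel columns grow to the right and rows downward; lengths in m; the calibration is good to about 2 mm. A picture is of the moment at which its call begins. get_calibration takes no time and is no camera call.
- r.sign_off(): hands the job in; it is judged then, once.
The state is a dict: "time_s": time; "qpos": joint angles; "qvel": joint speeds; "tau": joint torques, N m; "ee_pos": TCP position; "orientation": TCP orientation; "contact_force": force on the tool from outside, world axes, zero at the start; "torque": the same for the moment, N m; "opening": finger opening in m; "grip_force": force on a finger pad.
Only numpy, scipy, OpenCV 4.12 (cv2) and the standard library are available. Lean on these libraries where they do the work, as an engineer would, in place of code of your own. Each camera call takes 0.05 s, during which the arm holds its last target. There are 200 camera calls.

### The job

Set up the aluminium blanks on the vacuum plate for marking: lay the steel straightedge on the plate, flush against the grey fence and about mid-way along it, lay every blank flat on the plate with its length square to the fence and one short end butted against the straightedge's free long edge, and press the blue hold key. Then lift the straightedge away, lay it back in its black rest, check that the blanks are still in line (put back any that was knocked aside), and only then press the green start key. Press each key straight down until about 7 N is felt, for half a second and never over 40 N, and do not knock the tape roll or solder reel about.

Things in the scene. Friction and masses are not known exactly. Their poses are not given: they have to be found in the camera images.
- fence_face (a point): Middle of the light-grey fence's front face, at plate-top level. Fence: 20 x 280 x 10 mm high, along the far edge of a fixed dark plate 280 (x) x 300 (y) x 25 mm. x points square into the fence (away from the robot), y along it to the left, z up. The bright working area reaches 170 mm to -x; then comes the keypad. Flush straightedge: middle at x = -0.020; blank butted to it: centre at x = -0.080.
- hold_key: Blue membrane key, 42 x 42 mm, on the left of the keypad at the plate's near edge; origin at the centre of its upper surface, 4 mm above the plate; z up. It sinks at most 3 mm, spring 3.5 N per mm: it counts as pressed above 5 N (1.4 mm) held for 0.2 s and meets a rigid stop at 10.5 N (3 mm).
- start_key: Green membrane key, the same as the blue one, on the right of the keypad; origin at the centre of its upper surface.
- straightedge_grip (a point): Steel straightedge, loose, 0.4 kg: flat bar 40 (x) x 220 (y) x 8 mm with a wooden grip bar 16 (x) x 130 (y) x 26 mm on two posts, 62 mm high in all. The point is the centre of the grip bar, 49 mm above the underside. x across, y along, z up; the same both ways round. Grip it across the 16 mm of the grip bar, from above.
- rest_floor (a point): Centre of the inner floor (4 mm above the worktop) of the fixed black rest, a shallow tray in which the straightedge lies at the start, to the robot's left: inside 258 (x) x 58 (y) mm, rim 6 mm above the inner floor. x along its length, z up.
- blank_a_centre (a point): First aluminium blank, 80 x 30 x 20 mm, about 0.13 kg, loose, lying flat on the worktop to the robot's right; one of two or three alike (may be absent). The point is its centre, half-way up (10 mm above its underside). Its x runs along the 80 mm length, its y across the 30 mm width, z up; the two ends are alike.
- blank_b_centre (a point): Second aluminium blank, 80 x 30 x 20 mm, about 0.13 kg, loose, lying flat on the worktop to the robot's right; one of two or three alike (may be absent). The point is its centre, half-way up (10 mm above its underside). Its x runs along the 80 mm length, its y across the 30 mm width, z up; the two ends are alike.
- blank_c_centre (a point): Third aluminium blank, 80 x 30 x 20 mm, about 0.13 kg, loose, lying flat on the worktop to the robot's right; one of two or three alike (may be absent). The point is its centre, half-way up (10 mm above its underside). Its x runs along the 80 mm length, its y across the 30 mm width, z up; the two ends are alike.
- straightedge: The straightedge's body, with its origin at the middle of its underside, axes as for straightedge_grip.
- blank_a: First blank's body, with its origin at the centre of its underside.
- blank_b: Second blank's body, with its origin at the centre of its underside.
- blank_c: Third blank's body, with its origin at the centre of its underside.
- tape: Roll of tape lying flat, 92 mm across, 19 mm high, a bystander behind the blanks; origin under its centre.
- reel: Blue solder reel, 56 mm across, 37 mm high, a bystander behind the blanks; origin under its centre.
There are look-alikes about, which are no part of the job. What is shaped like the blank_a but yellow is not meant.

How it is judged:
By the outcome, as a careful person would: the job done as asked, in the order asked, and still so for the second after the job is handed in, with the robot touching nothing.
Of blank_a, blank_b, blank_c only 2 to 3 are there at a start; the rules pass over those that are not, and their reading is None.
At some moment in a run one of blank_a, blank_b, blank_c may be knocked a few centimetres aside while the robot is not near it.
It also fails if it takes over 210 s, if anything falls off the work surface, if the arm or the gripper's body presses on something with over 40 N, if the wrist force passes 120 N, or if a joint passes its speed limit or range.

## Working session

There is one attempt and no reset: what is moved stays moved. The work goes in short steps, Python scripts to look and compute and a tool call to move; the robot and the scene stay as the last step left them, time stands still between calls to the robot, and variables do not carry over. Pictures are saved under pics/ and viewed, at most 14 in all, crops included, and the job is handed in when it is done.

Besides the shell and the picture viewer there is one more tool, called after "Call:" as name(argument=value, ...), one argument or row to a line, values as JSON. arm_command: Moves the arm, as the interface text tells. Its arguments: {"type":"object","properties":{"targets":{"type":"array","items":{"type":"array","items":{"type":"array","items":{"type":"number"}}}},"squeeze":{"type":"number"}},"required":["targets"]}

```bash
mkdir -p pics
cat > h.py <<'E'
import numpy as np, cv2
from rig import r, vision
def cal(n):
    c=vision.get_calibration(n); R,_=cv2.Rodrigues(np.array(c["rvec"],float)); return np.array(c["mtx"],float),R,np.array(c["tvec"],float).ravel()
def ray(n,uv,z):
    K,R,t=cal(n); uv=np.atleast_2d(np.array(uv,float)); o=-R.T@t
    d=(R.T@np.linalg.inv(K)@np.c_[uv,np.ones(len(uv))].T).T
    return o+d*((z-o[2])/d[:,2])[:,None]
def proj(n,P):
    K,R,t=cal(n); p=(K@(R@np.atleast_2d(P).T+t[:,None])).T; return p[:,:2]/p[:,2:]
def snap(n,f):
    im=vision.get_image(n); cv2.imwrite("pics/"+f,cv2.cvtColor(im,cv2.COLOR_RGB2BGR)); return im
def rel(p,yaw=None,rot=None):
    s=r.get_state(); R=np.array(s["orientation"]); d=R.T@(np.array(p)-np.array(s["ee_pos"]))*100
    return d
E
python3 - <<'E'
from h import *
np.set_printoptions(precision=4,suppress=True)
for n in("top","side"):
    snap(n,n+"0.png"); K,R,t=cal(n); print(n,K[0,0],-R.T@t,R[2])
s=r.get_state(); print(s)
E
```

```text
top 465.12126319852985 [ 0.3636 -0.0834  1.4725] [ 0.1417  0.0147 -0.9898]
side 516.4664495991823 [-0.5863  0.4756  0.9584] [ 0.7405 -0.3501 -0.5737]
{'time_s': 0.1, 'qpos': array([ 1.1881,  0.3842,  0.0163,  1.3711, -0.0063,  1.3882, -0.0465]), 'qvel': array([ 0.0001, -0.0015,  0.0002, -0.0035, -0.0023, -0.0003, -0.    ]), 'tau': array([  0.0034, -62.9134,   0.8475, -37.2761,   0.0169,   0.0103,
         0.    ]), 'ee_pos': array([ 0.1964, -0.5929,  0.2304]), 'orientation': array([[ 0.9493,  0.3145, -0.0006],
       [ 0.3145, -0.9493,  0.0017],
       [-0.    , -0.0018, -1.    ]]), 'contact_force': array([-1.5063, -0.2815, -0.3124]), 'torque': array([-0.0259,  0.0042, -0.0028]), 'grip_force': 0.0, 'opening': 0.08512376612377709}
```

View pics/top0.png

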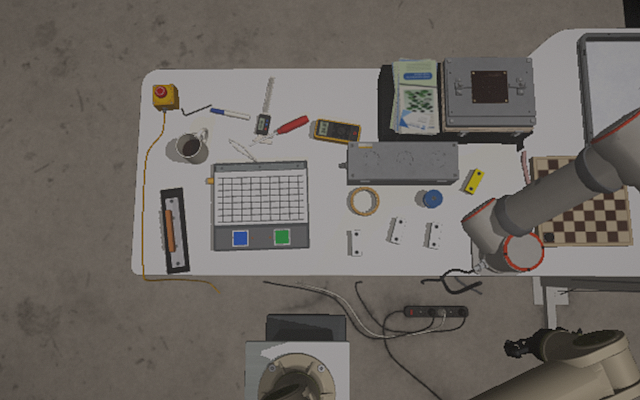

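View pics/side0.png

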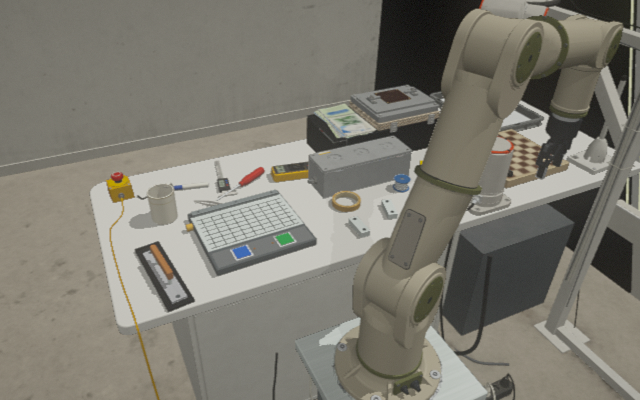

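The top view shows the rest with the straightedge at about (174,231), the plate around (260,205), and the keys at (240,238) blue and (281,237) green. Three grey blanks lie at (355,242), (397,231) and (433,235), and the yellow look-alike is at (473,181).

Run:
```python
import cv2
im=cv2.imread("pics/top0.png")
cv2.imwrite("pics/c1.png",cv2.resize(im[155:280,155:315],None,fx=4.7,fy=4.7,interpolation=cv2.INTER_CUBIC))
cv2.imwrite("pics/c2.png",cv2.resize(im[180:270,340:450],None,fx=6.5,fy=6.5,interpolation=cv2.INTER_CUBIC))
```

```text
(no output)
```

View pics/c1.png

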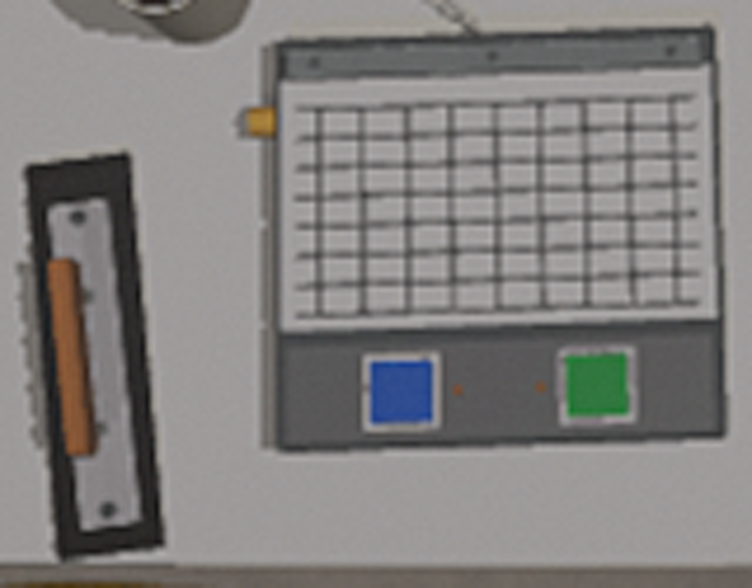

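View pics/c2.png

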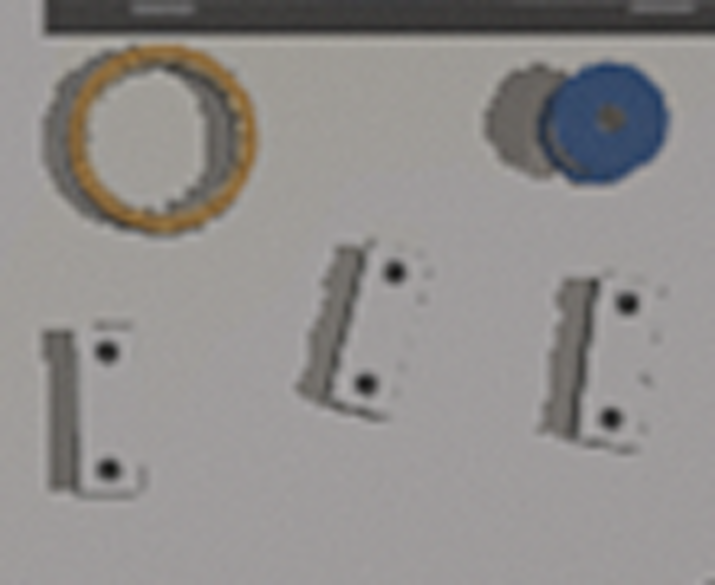

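The crops show two dark holes on each blank. In crop 2 they are A (107,352)/(109,469), B (395,272)/(366,384) and C (628,303)/(611,418). In crop 1 the bar holes are at (78,217)/(108,510), the keys at (402,392) and (597,384), and the fence's front edge runs (280,82)–(712,66).

```bash
cat >> h.py <<'E'
def refine(g,p,w=4,dark=True):
    x,y=np.round(p).astype(int); a=g[y-w:y+w+1,x-w:x+w+1].astype(float); a=(np.percentile(a,60)-a).clip(0); a[a<0.35*a.max()]=0
    yy,xx=np.mgrid[y-w:y+w+1,x-w:x+w+1]; return np.array([(a*xx).sum(),(a*yy).sum()])/a.sum()
E
python3 - <<'E'
from h import *
np.set_printoptions(precision=4,suppress=True)
im=cv2.imread("pics/top0.png"); g=cv2.cvtColor(im,cv2.COLOR_BGR2GRAY)
c1=lambda x,y:((x+.5)/4.7-.5+155,(y+.5)/4.7-.5+155)
c2=lambda x,y:((x+.5)/6.5-.5+340,(y+.5)/6.5-.5+180)
for n,a,b in(("a",(107,352),(109,469)),("b",(395,272),(366,384)),("c",(628,303),(611,418))):
    q=ray("top",[refine(g,c2(*a),2),refine(g,c2(*b),2)],.02); d=q[0]-q[1]
    print(n,q.mean(0),np.linalg.norm(d),np.degrees(np.arctan2(d[1],d[0])),"base dist",np.hypot(*q.mean(0)[:2]))
q=ray("top",[refine(g,c1(78,217),2),refine(g,c1(108,510),2)],.012);d=q[0]-q[1];print("bar",q.mean(0),np.linalg.norm(d),np.degrees(np.arctan2(d[1],d[0])))
q=ray("top",[c1(*p) for p in((48,260),(76,259),(95,452),(67,455))],.066);print("grip",q,q.mean(0));d=q[0]+q[1]-q[2]-q[3];print(np.degrees(np.arctan2(d[1],d[0])))
q=ray("top",[c1(*p) for p in((26,168),(129,152),(163,545),(60,558))],.010);print("rest",q.mean(0));d=q[0]+q[1]-q[2]-q[3];print(np.degrees(np.arctan2(d[1],d[0])),np.linalg.norm(d)/2)
# plate model fit
P=ray("top",[c1(280,336),c1(719,320),c1(724,437),c1(280,450),c1(280,82),c1(713,66)],.025); print("plate",P)
hsv=cv2.cvtColor(im,cv2.COLOR_BGR2HSV)
for n,lo,hi,b in(("blue",100,130,(225,255)),("green",45,85,(265,300))):
    m=((hsv[...,0]>lo)&(hsv[...,0]<hi)&(hsv[...,1]>110));m[:,:b[0]]=0;m[:,b[1]:]=0;m[:220]=0;m[255:]=0
    yy,xx=np.nonzero(m);print(n,len(xx),ray("top",[[xx.mean(),yy.mean()]],.029))
m=(hsv[...,0]<30)&(hsv[...,1]>90);m[:,:345]=0;m[:,385:]=0;m[:184]=0;m[220:]=0;yy,xx=np.nonzero(m);print("tape",ray("top",[[(xx.min()+xx.max())/2,(yy.min()+yy.max())/2]],.019))
print("reel",ray("top",[c2(606,122)],.037))
E
```

```text
a [ 0.45   -0.1841  0.02  ] 0.05640360437324926 0.08079042479662135 base dist 0.48621068137492884
b [ 0.4898 -0.3153  0.02  ] 0.056056672197618736 -15.062355908221457 base dist 0.5825047515775762
c [ 0.4741 -0.4291  0.02  ] 0.056345129270633384 -9.992801635380012 base dist 0.6394663238765769
bar [0.485  0.3889 0.012 ] 0.19917880335361082 8.443887505350094
grip [[0.5471 0.4036 0.066 ]
 [0.5477 0.3853 0.066 ]
 [0.4224 0.3672 0.066 ]
 [0.4205 0.3852 0.066 ]] [0.4844 0.3853 0.066 ]
8.251088219301447
rest [0.491  0.3886 0.01  ]
7.5391048689273665 0.26657122921240317
plate [[ 0.5013  0.2599  0.025 ]
 [ 0.5121 -0.0328  0.025 ]
 [ 0.4345 -0.0365  0.025 ]
 [ 0.4256  0.2574  0.025 ]
 [ 0.6741  0.2657  0.025 ]
 [ 0.6847 -0.0279  0.025 ]]
blue 167 [[0.464  0.1774 0.029 ]]
green 144 [[0.4686 0.048  0.029 ]]
tape [[ 0.5815 -0.2119  0.019 ]]
reel [[ 0.5871 -0.4228  0.037 ]]
```

```bash
cat >> h.py <<'E'
from scipy.spatial.transform import Rotation as Ro
def rows(*wps):
    s=r.get_state(); R=np.array(s["orientation"]); p0=np.array(s["ee_pos"]); print(round(s["time_s"],2),p0.round(4),"F",np.round(s["contact_force"],1))
    for x,y,z,psi in wps:
        T=Ro.from_euler("z",psi,degrees=True).as_matrix()@np.diag([1,-1,-1.])
        print((R.T@(np.array([x,y,z])-p0)*100).round(2),Ro.from_matrix(R.T@T).as_rotvec(degrees=True).round(2))
E
python3 -c "
from h import *
rows((.5,-.25,.23,8.4),(.53,0.05,.2,8.4))"
```

```text
0.1 [ 0.1964 -0.5929  0.2304] F [-1.5 -0.3 -0.3]
[ 39.6  -23.     0.08] [-0.1   0.01  9.93]
[ 51.88 -50.53   3.13] [-0.1   0.01  9.93]
```

Call:
arm_command(
  targets=[
    [[39.6,-23,0.1,0,0,9.9,0],[39.6,-23,0.1,0,0,9.9,0],[39.6,-23,0.1,0,0,9.9,0],[39.6,-23,0.1,0,0,9.9,0],[39.6,-23,0.1,0,0,9.9,0],[39.6,-23,0.1,0,0,9.9,0],[51.9,-50.5,3.1,0,0,9.9,0],[51.9,-50.5,3.1,0,0,9.9,0],[51.9,-50.5,3.1,0,0,9.9,0],[51.9,-50.5,3.1,0,0,9.9,0]],
  ],
)

```text
time_s: 1.35
ee_pos: [0.5022, -0.0681, 0.2099]
orientation: [[0.989, 0.146, -0.0], [0.146, -0.989, -0.0], [-0.0, 0.0, -1.0]]
contact_force: [1.5, 0.4, 0.1]
opening: 0.0425
grip_force: 0.0
```

```bash
python3 -c "
from h import *
rows((.4845,.387,.12,8.4),(.4845,.387,.034,8.4))"
```

```text
1.35 [ 0.5022 -0.0681  0.2099] F [1.5 0.4 0.1]
[  4.91 -45.28   8.99] [0.   0.01 0.01]
[  4.91 -45.28  17.59] [0.   0.01 0.01]
```

Call:
arm_command(
  targets=[
    [[4.9,-45.3,9,0,0,0,0],[4.9,-45.3,9,0,0,0,0],[4.9,-45.3,9,0,0,0,0],[4.9,-45.3,9,0,0,0,0],[4.9,-45.3,9,0,0,0,0],[4.9,-45.3,9,0,0,0,0],[4.9,-45.3,9,0,0,0,0],[4.9,-45.3,9,0,0,0,0],[4.9,-45.3,9,0,0,0,0],[4.9,-45.3,9,0,0,0,0]],
  ],
)

```text
time_s: 2.6
ee_pos: [0.4848, 0.3841, 0.12]
orientation: [[0.989, 0.146, -0.0], [0.146, -0.989, -0.001], [-0.0, 0.001, -1.0]]
contact_force: [0.3, -0.5, 0.5]
opening: 0.0429
grip_force: 0.0
```

```bash
python3 -c "
from h import *
rows((.4845,.387,.07,8.4),(.4845,.387,.034,8.4))
im=snap('top','t1.png');im=snap('side','s1.png');cv2.imwrite('pics/s1c.png',cv2.resize(im[200:330,80:250,::-1],None,fx=4,fy=4))"
```

```text
2.6 [0.4848 0.3841 0.12  ] F [ 0.3 -0.5  0.5]
[ 0.01 -0.3   5.  ] [ 0.06  0.02 -0.03]
[ 0.01 -0.3   8.6 ] [ 0.06  0.02 -0.03]
```

View pics/s1c.png

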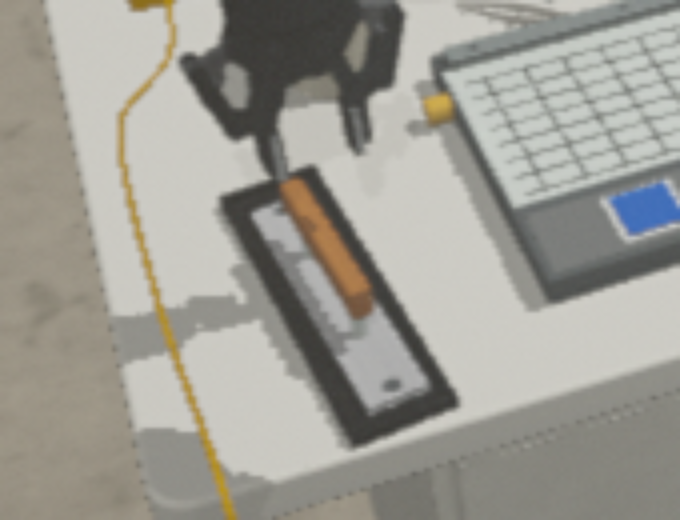

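The side crop shows the fingers at about (275,160) and (362,135), straddling the far end of the wooden bar line from above, which fits the measured grip. I descend now.

Call:
arm_command(
  targets=[
    [[0,-0.2,2,0,0,0,0],[0,-0.2,4,0,0,0,0],[0,-0.2,6,0,0,0,0],[0,-0.2,7.5,0,0,0,0],[0,-0.2,8.6,0,0,0,0],[0,-0.2,8.6,0,0,0,0],[0,-0.2,8.6,0,0,0,-0.3],[0,-0.2,8.6,0,0,0,-0.5],[0,-0.2,8.6,0,0,0,-0.8],[0,-0.2,8.6,0,0,0,-1]],
  ],
  squeeze=30,
)

```text
time_s: 3.95
ee_pos: [0.4843, 0.3879, 0.035]
orientation: [[0.989, 0.147, 0.001], [0.147, -0.989, 0.001], [0.001, -0.001, -1.0]]
contact_force: [-0.2, 1.7, 2.5]
opening: 0.016
grip_force: 32.9
```

Call:
arm_command(
  targets=[
    [[0,0,0,0,0,0,-1],[0,0,0,0,0,0,-1],[0,0,0,0,0,0,-1]],
  ],
  squeeze=50,
)

```text
time_s: 4.32
ee_pos: [0.4843, 0.3879, 0.035]
orientation: [[0.989, 0.147, 0.001], [0.147, -0.989, 0.001], [0.001, -0.001, -1.0]]
contact_force: [-0.6, 2.3, 5.4]
opening: 0.0151
grip_force: 50.6
```

Call:
arm_command(
  targets=[
    [[0,0,-2,0,0,0,-1],[0,0,-6,0,0,0,-1],[0,0,-10,0,0,0,-1],[0,0,-12,0,0,0,-1],[0,0,-12,0,0,0,-1],[0,0,-12,0,0,0,-1]],
  ],
)

```text
time_s: 5.08
ee_pos: [0.4837, 0.3863, 0.1531]
orientation: [[0.989, 0.146, -0.002], [0.146, -0.989, -0.002], [-0.002, 0.001, -1.0]]
contact_force: [-0.7, 0.2, -3.6]
opening: 0.0157
grip_force: 49.6
```

```bash
python3 -c "
from h import *
rows((.6494,.1178,.155,92.07),(.6494,.1178,.10,92.07))"
```

```text
5.08 [0.4837 0.3863 0.1531] F [-0.7  0.2 -3.6]
[12.47 28.99 -0.17] [-1.000e-02  1.400e-01 -8.366e+01]
[12.48 28.98  5.33] [-1.000e-02  1.400e-01 -8.366e+01]
```

Call:
arm_command(
  targets=[
    [[1.5,3.5,0,0,0,-10,-1],[3,7,0,0,0,-20,-1],[4.5,10.5,0,0,0,-30,-1],[6,14,0,0,0,-40,-1],[7.5,17.5,0,0,0,-50,-1],[9,21,0,0,0,-60,-1],[10.5,24.5,0,0,0,-70,-1],[12,27.5,0,0,0,-80,-1],[12.5,29,0,0,0,-83.7,-1],[12.5,29,2,0,0,-83.7,-1]],
  ],
)

```text
time_s: 6.32
ee_pos: [0.6511, 0.1167, 0.1331]
orientation: [[-0.033, 0.999, 0.0], [0.999, 0.033, -0.0], [-0.0, 0.0, -1.0]]
contact_force: [-0.1, -0.3, -5.4]
opening: 0.0153
grip_force: 49.6
```

Call:
arm_command(
  targets=[
    [[0,0,0,0,0,0,-1],[0,0,0,0,0,0,-1],[0,0,0,0,0,0,-1]],
  ],
)

```text
time_s: 6.7
ee_pos: [0.6501, 0.1199, 0.1348]
orientation: [[-0.038, 0.999, 0.001], [0.999, 0.038, 0.0], [0.0, 0.001, -1.0]]
contact_force: [-0.1, 0.3, -4.1]
opening: 0.0152
grip_force: 49.5
```

```bash
python3 -c "
from h import *
rows((.6494,.1178,.065,92.07),(.6494,.1178,.057,92.07))
print(r.get_state()['torque'])
im=snap('top','t2.png');cv2.imwrite('pics/t2c.png',cv2.resize(im[150:270,190:330,::-1],None,fx=5,fy=5,interpolation=cv2.INTER_CUBIC))"
```

```text
6.7 [0.6501 0.1199 0.1348] F [-0.1  0.3 -4.1]
[-0.21 -0.08  6.98] [ 0.04 -0.02  0.12]
[-0.21 -0.08  7.78] [ 0.04 -0.02  0.12]
[ 0.00567636 -0.0192793  -0.00381068]
```

View pics/t2c.png

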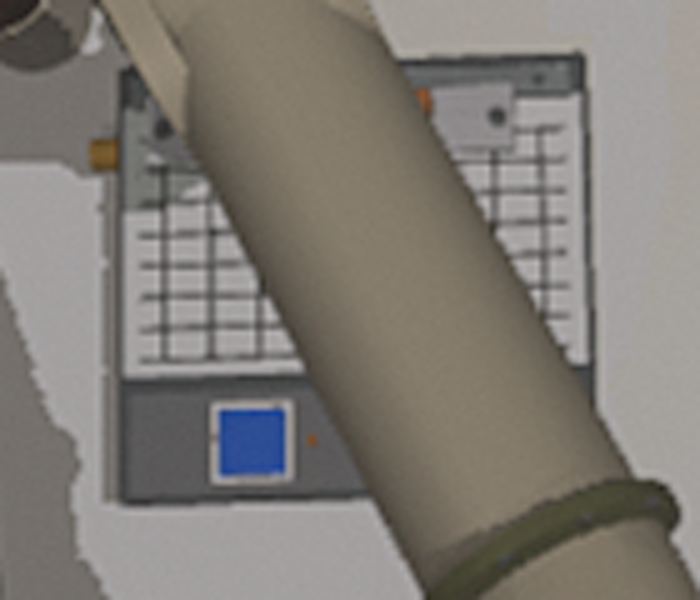

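The straightedge hangs above the plate parallel to the fence, with its right hole at crop (497,117). I lower it just short of the fence.

Call:
arm_command(
  targets=[
    [[-0.2,-0.1,2,0,0,0,-1],[-0.2,-0.1,4,0,0,0,-1],[-0.2,-0.1,6,0,0,0,-1],[-0.2,-0.1,7,0,0,0,-1],[-0.2,-0.1,7.5,0,0,0,-1],[-0.2,-0.1,7.5,0,0,0,-1],[-0.2,-0.1,7.5,0,0,0,-1]],
  ],
)

```text
time_s: 7.62
ee_pos: [0.6498, 0.1169, 0.0601]
orientation: [[-0.037, 0.999, 0.001], [0.999, 0.037, 0.0], [0.0, 0.001, -1.0]]
contact_force: [0.3, 0.5, -3.5]
opening: 0.0154
grip_force: 49.6
```

Call:
arm_command(
  targets=[
    [[0,0,0.15,0,0,0,-1],[0,0,0.3,0,0,0,-1],[0,0,0.3,0,0,0,-1]],
  ],
)

```text
time_s: 8.0
ee_pos: [0.6493, 0.1167, 0.0562]
orientation: [[-0.037, 0.999, -0.0], [0.999, 0.037, 0.0], [0.0, -0.0, -1.0]]
contact_force: [-0.1, 0.2, -3.5]
opening: 0.0153
grip_force: 49.6
```

Call:
arm_command(
  targets=[
    [[0,0,0.1,0,0,0,-1],[0,0,0.1,0,0,0,-1],[0,0,0.1,0,0,0,-1]],
  ],
)

```text
time_s: 8.38
ee_pos: [0.6494, 0.1167, 0.056]
orientation: [[-0.037, 0.999, 0.001], [0.999, 0.037, -0.0], [-0.0, 0.001, -1.0]]
contact_force: [-4.4, -1.8, 5.6]
opening: 0.015
grip_force: 50.9
```

Call:
arm_command(
  targets=[
    [[0,0,0.1,0,0,0,-1],[0,0,0.1,0,0,0,-1],[0,0,0.1,0,0,0,-1]],
  ],
)

```text
time_s: 8.75
ee_pos: [0.6494, 0.1167, 0.056]
orientation: [[-0.037, 0.999, 0.001], [0.999, 0.037, -0.0], [-0.0, 0.001, -1.0]]
contact_force: [-8.4, -2.4, 13.0]
opening: 0.0153
grip_force: 52.0
```

Call:
arm_command(
  targets=[
    [[0,0,-0.15,0,0,0,-1],[0,0.3,-0.15,0,0,0,-1],[0,0.6,-0.15,0,0,0,-1],[0,0.6,-0.15,0,0,0,-1],[0,0.6,-0.15,0,0,0,-1]],
  ],
  squeeze=30,
)

```text
time_s: 9.38
ee_pos: [0.6557, 0.1175, 0.056]
orientation: [[-0.037, 0.999, 0.001], [0.999, 0.037, 0.001], [0.001, 0.001, -1.0]]
contact_force: [-1.6, 0.8, 2.8]
opening: 0.0152
grip_force: 50.7
```

Call:
arm_command(
  targets=[
    [[0,0.1,0,0,0,0,-1],[0,0.2,0,0,0,0,-1],[0,0.2,0,0,0,0,-1],[0,0.2,0,0,0,0,-1]],
  ],
)

```text
time_s: 9.88
ee_pos: [0.6568, 0.1175, 0.056]
orientation: [[-0.038, 0.999, -0.001], [0.999, 0.038, 0.0], [0.0, -0.001, -1.0]]
contact_force: [-5.7, 0.3, 6.2]
opening: 0.0153
grip_force: 51.3
```

Call:
arm_command(
  targets=[
    [[0,0.1,0,0,0,0,-1],[0,0.1,0,0,0,0,-1],[0,0.1,0,0,0,0,-1]],
  ],
)

```text
time_s: 10.25
ee_pos: [0.6578, 0.1174, 0.0561]
orientation: [[-0.038, 0.999, -0.001], [0.999, 0.038, 0.0], [0.0, -0.001, -1.0]]
contact_force: [-5.9, 1.1, 7.4]
opening: 0.0148
grip_force: 51.3
```

Call:
arm_command(
  targets=[
    [[0,0,-0.1,0,0,0,-1],[0,0.1,-0.1,0,0,0,-1],[0,0.1,-0.1,0,0,0,-1],[0,0.1,-0.1,0,0,0,-1]],
  ],
)

```text
time_s: 10.75
ee_pos: [0.6593, 0.1167, 0.0563]
orientation: [[-0.037, 0.999, -0.0], [0.999, 0.037, -0.0], [-0.0, -0.0, -1.0]]
contact_force: [0.7, 0.6, -4.4]
opening: 0.0154
grip_force: 49.7
```

Call:
arm_command(
  targets=[
    [[0,0.1,0,0,0,0,-1],[0,0.1,0,0,0,0,-1],[0,0.1,0,0,0,0,-1]],
  ],
)

```text
time_s: 11.12
ee_pos: [0.6602, 0.1171, 0.0567]
orientation: [[-0.037, 0.999, -0.0], [0.999, 0.037, 0.0], [0.0, -0.0, -1.0]]
contact_force: [-0.5, -0.1, -4.5]
opening: 0.0153
grip_force: 49.6
```

Call:
arm_command(
  targets=[
    [[0,0.1,0,0,0,0,-1],[0,0.1,0,0,0,0,-1],[0,0.1,0,0,0,0,-1]],
  ],
)

```text
time_s: 11.5
ee_pos: [0.6607, 0.1172, 0.0566]
orientation: [[-0.037, 0.999, -0.001], [0.999, 0.037, -0.0], [-0.0, -0.001, -1.0]]
contact_force: [-5.5, -0.4, -1.9]
opening: 0.0155
grip_force: 50.0
```

Call:
arm_command(
  targets=[
    [[0,0.1,0,0,0,0,-1],[0,0.1,0,0,0,0,-1],[0,0.1,0.1,0,0,0,-1],[0,0.1,0.1,0,0,0,-1],[0,0.1,0.1,0,0,0,-1]],
  ],
  squeeze=20,
)

```text
time_s: 12.12
ee_pos: [0.6608, 0.1172, 0.0562]
orientation: [[-0.037, 0.999, -0.003], [0.999, 0.037, -0.001], [-0.001, -0.003, -1.0]]
contact_force: [-10.6, -1.8, 4.0]
opening: 0.0151
grip_force: 51.1
```

```bash
python3 -c "
from h import *
print(r.get_state())"
```

```text
{'time_s': 12.125, 'qpos': array([ 0.25118853,  0.73186887, -0.73875417,  1.40772781,  0.50402741,
        1.19812575, -0.50660274]), 'qvel': array([-0.00080784, -0.00013393, -0.00041166, -0.00112035, -0.00040319,
       -0.00053384, -0.00168884]), 'tau': array([ -0.50264793, -70.33929348, -15.84110498, -35.11326313,
         1.61809389,  -3.95357788,   0.28939004]), 'ee_pos': array([0.66082743, 0.11715196, 0.05615149]), 'orientation': array([[-3.73662198e-02,  9.99297696e-01, -2.80705455e-03],
       [ 9.99301401e-01,  3.73641262e-02, -7.94645304e-04],
       [-6.89204081e-04, -2.83478644e-03, -9.99995744e-01]]), 'contact_force': array([-10.59064482,  -1.77548116,   4.01985149]), 'torque': array([-0.35780764,  2.70510741, -0.28153109]), 'grip_force': 51.08786344528198, 'opening': 0.015085375518419063}
```

Call:
arm_command(
  targets=[
    [[0,-0.05,0,0,0,0,-0.4],[0,-0.1,0,0,0,0,-0.3],[0,-0.1,0,0,0,0,-0.1],[0,-0.1,0,0,0,0,0],[0,-0.1,-1,0,0,0,0],[0,-0.1,-4,0,0,0,0],[0,-0.1,-8,0,0,0,0],[0,-0.1,-12,0,0,0,0],[0,-0.1,-14,0,0,0,0],[0,-0.1,-14,0,0,0,0]],
  ],
)

```text
time_s: 13.38
ee_pos: [0.662, 0.1175, 0.1973]
orientation: [[-0.037, 0.999, 0.003], [0.999, 0.037, 0.001], [0.0, 0.003, -1.0]]
contact_force: [0.8, 0.2, -0.4]
opening: 0.0425
grip_force: 0.0
```

```bash
python3 -c "
from h import *
rows((.49,-.12,.2,2),(.45,-.184,.15,0.1))"
```

```text
13.38 [0.662  0.1175 0.1973] F [ 0.8  0.2 -0.4]
[-23.1  -18.07  -0.33] [ 0.11 -0.15 90.12]
[-29.35 -22.32   4.65] [ 0.1  -0.15 92.02]
```

Call:
arm_command(
  targets=[
    [[-3,-2,0,0,0,10,0],[-6,-5,0,0,0,20,0],[-10,-8,0,0,0,30,0],[-14,-11,0,0,0,40,0],[-18,-14,0,0,0,50,0],[-22,-17,0,0,0,60,0],[-26,-19,1,0,0,70,0.2],[-28,-21,3,0,0,80,0.2],[-29.4,-22.3,4.6,0,0,90,0.2],[-29.4,-22.3,4.6,0,0,92,0.2]],
  ],
)

```text
time_s: 14.62
ee_pos: [0.4467, -0.1859, 0.1472]
orientation: [[1.0, -0.002, -0.005], [-0.002, -1.0, 0.002], [-0.005, -0.002, -1.0]]
contact_force: [-1.0, 0.9, 0.1]
opening: 0.0514
grip_force: 0.0
```

Call:
arm_command(
  targets=[
    [[0,0,0,0,0,0,0.2],[0,0,0,0,0,0,0.2]],
  ],
)

```text
time_s: 14.88
ee_pos: [0.4504, -0.184, 0.1502]
orientation: [[1.0, 0.006, 0.001], [0.006, -1.0, 0.0], [0.001, -0.0, -1.0]]
contact_force: [-0.6, -0.2, 0.4]
opening: 0.0514
grip_force: 0.0
```

```bash
cat > m.py <<'E'
from h import *
im=snap('side','side_m.png'); top=snap('top','top_m.png')
np.set_printoptions(precision=4,suppress=True)
g=cv2.cvtColor(top,cv2.COLOR_RGB2GRAY)
def holes(c,yaw):
    c=np.array(c);u=np.array([np.cos(np.radians(yaw)),np.sin(np.radians(yaw)),0])
    P=np.array([c+.028*u,c-.028*u]); uv=proj("top",P); q=ray("top",[refine(g,p,3) for p in uv],c[2]); d=q[0]-q[1]
    print(q.mean(0),round(np.linalg.norm(d),4),round(np.degrees(np.arctan2(d[1],d[0])),1))
E
python3 - <<'E'
from m import *
holes((.45,-.184,.02),0); holes((.4898,-.3153,.02),-15); holes((.4741,-.4291,.02),-10)
rows((.45,-.184,.05,0.1),(.45,-.184,.004,0.1))
cv2.imwrite('pics/t3c.png',cv2.resize(top[150:270,180:460,::-1],None,fx=2.8,fy=2.8,interpolation=cv2.INTER_CUBIC))
E
```

```text
[ 0.4501 -0.1847  0.02  ] 0.0615 -15.6
[ 0.4902 -0.319   0.02  ] 0.0575 -12.4
[ 0.474 -0.429  0.02 ] 0.0562 -9.9
14.97 [ 0.4502 -0.1843  0.1502] F [-0.7 -0.4 -0.2]
[-0.02 -0.03 10.02] [ 0.   -0.05  0.19]
[-0.03 -0.03 14.62] [ 0.   -0.05  0.19]
```

View pics/t3c.png

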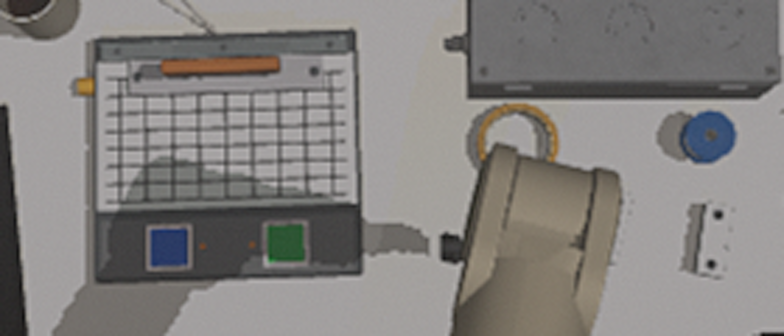

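The straightedge is flush and roughly central, with its holes at crop (138,77) and (314,71). Blank C is unchanged and the arm hides A and B. I grasp A next.

Call:
arm_command(
  targets=[
    [[0,0,4,0,0,0.2,0.2],[0,0,8,0,0,0.2,0.2],[0,0,11,0,0,0.2,0.2],[0,0,13,0,0,0.2,0.2],[0,0,14.5,0,0,0.2,0.2],[0,0,14.6,0,0,0.2,0.2],[0,0,14.6,0,0,0.2,-0.2],[0,0,14.6,0,0,0.2,-0.4],[0,0,14.6,0,0,0.2,-1],[0,0,14.6,0,0,0.2,-1]],
  ],
  squeeze=40,
)

```text
time_s: 16.23
ee_pos: [0.4503, -0.1852, 0.0048]
orientation: [[1.0, -0.001, 0.002], [-0.001, -1.0, -0.001], [0.002, 0.001, -1.0]]
contact_force: [-0.7, 1.0, 6.3]
opening: 0.0294
grip_force: 41.3
```

Call:
arm_command(
  targets=[
    [[0,0,0,0,0,0,-1],[0,0,0,0,0,0,-1],[0,0,-3,0,0,0,-1],[0,0,-8,0,0,0,-1],[0,0,-12,0,0,0,-1],[0,0,-12,0,0,0,-1],[0,0,-12,0,0,0,-1]],
  ],
)

```text
time_s: 17.1
ee_pos: [0.4488, -0.185, 0.1232]
orientation: [[1.0, -0.002, -0.001], [-0.002, -1.0, -0.0], [-0.001, 0.0, -1.0]]
contact_force: [-0.7, 0.3, -1.8]
opening: 0.0289
grip_force: 40.5
```

```bash
cat >> h.py <<'E'
F0=np.array([.6808,.1189]); FX=np.array([np.cos(np.radians(2.07)),np.sin(np.radians(2.07))]); FY=np.array([-FX[1],FX[0]])
def pl(x,y,z,psi=2.07): return (*(F0+x*FX+y*FY),z,psi)
def fr(p): d=np.array(p)[:2]-F0; return d@FX,d@FY
E
python3 -c "
from h import *
print(pl(-.09,.075,.1))
rows(pl(-.09,.075,.125),pl(-.09,.075,.045))"
```

```text
(np.float64(0.5881496958508267), np.float64(0.19060021716191444), 0.1, 2.07)
17.1 [ 0.4488 -0.185   0.1232] F [-0.7  0.3 -1.8]
[ 13.87 -37.58  -0.18] [-0.    0.04 -2.16]
[ 13.88 -37.58   7.82] [-0.    0.04 -2.16]
```

Call:
arm_command(
  targets=[
    [[2,-6,0,0,0,0,-1],[4,-12,0,0,0,-1,-1],[6,-18,0,0,0,-2.2,-1],[9,-24,0,0,0,-2.2,-1],[11,-30,0,0,0,-2.2,-1],[13.9,-36,0,0,0,-2.2,-1],[13.9,-37.6,1,0,0,-2.2,-1],[13.9,-37.6,4,0,0,-2.2,-1],[13.9,-37.6,7.5,0,0,-2.2,-1],[13.9,-37.6,7.5,0,0,-2.2,-1]],
  ],
)

```text
time_s: 18.35
ee_pos: [0.5856, 0.1896, 0.0442]
orientation: [[0.999, 0.038, -0.008], [0.038, -0.999, -0.002], [-0.009, 0.002, -1.0]]
contact_force: [-0.0, 0.6, -1.5]
opening: 0.029
grip_force: 40.4
```

Call:
arm_command(
  targets=[
    [[0,0,0,0,0,0,-1],[0,0,0,0,0,0,-1],[0,0,0,0,0,0,-1]],
  ],
)

```text
time_s: 18.73
ee_pos: [0.5896, 0.1911, 0.0501]
orientation: [[0.999, 0.037, 0.002], [0.037, -0.999, 0.001], [0.002, -0.0, -1.0]]
contact_force: [-0.3, -0.6, -0.1]
opening: 0.0289
grip_force: 40.4
```

```bash
python3 -c "
from h import *
rows(pl(-.09,.075,.045),pl(-.09,.075,.0305))"
```

```text
18.73 [0.5896 0.1911 0.0501] F [-0.3 -0.6 -0.1]
[-0.14  0.04  0.51] [-0.03 -0.12  0.04]
[-0.15  0.04  1.96] [-0.03 -0.12  0.04]
```

Call:
arm_command(
  targets=[
    [[-0.15,0,1,0,0,0,-1],[-0.15,0,1.8,0,0,0,-1],[-0.15,0,1.95,0,0,0,-1],[-0.15,0,1.95,0,0,0,-1],[-0.15,0,1.95,0,0,0,-1]],
  ],
)

```text
time_s: 19.35
ee_pos: [0.5871, 0.1907, 0.0296]
orientation: [[0.999, 0.037, -0.0], [0.037, -0.999, -0.001], [-0.0, 0.001, -1.0]]
contact_force: [-4.5, -2.7, 7.5]
opening: 0.0287
grip_force: 41.9
```

Call:
arm_command(
  targets=[
    [[0,0,0.1,0,0,0,-1],[0,0,0.1,0,0,0,-1],[0,0,0.1,0,0,0,-1]],
  ],
)

```text
time_s: 19.73
ee_pos: [0.5871, 0.1907, 0.0296]
orientation: [[0.999, 0.037, -0.0], [0.037, -0.999, -0.001], [-0.0, 0.001, -1.0]]
contact_force: [-7.3, -3.0, 16.7]
opening: 0.0289
grip_force: 42.9
```

Call:
arm_command(
  targets=[
    [[0,0,-0.2,0,0,0,-1],[0.3,0,-0.22,0,0,0,-1],[0.6,0,-0.22,0,0,0,-1],[0.7,0,-0.22,0,0,0,-1],[0.7,0,-0.22,0,0,0,-1],[0.7,0,-0.22,0,0,0,-1]],
  ],
)

```text
time_s: 20.48
ee_pos: [0.5943, 0.1911, 0.0304]
orientation: [[0.999, 0.037, -0.0], [0.037, -0.999, 0.0], [-0.0, -0.0, -1.0]]
contact_force: [0.4, -0.1, -1.2]
opening: 0.029
grip_force: 40.8
```

Call:
arm_command(
  targets=[
    [[0.1,0,0,0,0,0,-1],[0.1,0,0,0,0,0,-1],[0.1,0,0,0,0,0,-1]],
  ],
)

```text
time_s: 20.85
ee_pos: [0.5953, 0.1911, 0.0305]
orientation: [[0.999, 0.037, 0.0], [0.037, -0.999, 0.0], [0.0, -0.0, -1.0]]
contact_force: [0.1, 0.6, -1.0]
opening: 0.029
grip_force: 40.8
```

Call:
arm_command(
  targets=[
    [[0.1,0,0,0,0,0,-1],[0.1,0,0,0,0,0,-1],[0.1,0,0,0,0,0,-1]],
  ],
)

```text
time_s: 21.22
ee_pos: [0.5964, 0.1911, 0.0305]
orientation: [[0.999, 0.037, -0.0], [0.037, -0.999, 0.0], [-0.0, -0.0, -1.0]]
contact_force: [0.1, 0.5, -0.9]
opening: 0.0292
grip_force: 40.8
```

Call:
arm_command(
  targets=[
    [[0.1,0,0.05,0,0,0,-1],[0.1,0,0.05,0,0,0,-1],[0.1,0,0.05,0,0,0,-1]],
  ],
)

```text
time_s: 21.6
ee_pos: [0.5972, 0.1912, 0.0299]
orientation: [[0.999, 0.037, -0.0], [0.037, -0.999, 0.0], [-0.0, -0.0, -1.0]]
contact_force: [-0.1, -0.1, -0.7]
opening: 0.0289
grip_force: 40.9
```

Call:
arm_command(
  targets=[
    [[0.1,0,0,0,0,0,-1],[0.1,0,0,0,0,0,-1],[0.1,0,0,0,0,0,-1]],
  ],
)

```text
time_s: 21.98
ee_pos: [0.5973, 0.1913, 0.0297]
orientation: [[0.999, 0.037, -0.002], [0.037, -0.999, -0.0], [-0.002, 0.0, -1.0]]
contact_force: [-4.8, -0.2, 1.8]
opening: 0.0286
grip_force: 41.1
```

Call:
arm_command(
  targets=[
    [[0.1,0,0,0,0,0,-1],[0.1,0,0,0,0,0,-1],[0.1,0,0,0,0,0,-1]],
  ],
)

```text
time_s: 22.35
ee_pos: [0.5973, 0.1913, 0.0297]
orientation: [[0.999, 0.038, -0.004], [0.038, -0.999, -0.001], [-0.004, 0.001, -1.0]]
contact_force: [-10.0, -1.6, 3.7]
opening: 0.0292
grip_force: 41.5
```

Call:
arm_command(
  targets=[
    [[-0.1,0,0,0,0,0,-0.2],[-0.1,0,0,0,0,0,0],[-0.1,0,0,0,0,0,0.2],[-0.1,0,0,0,0,0,0.2],[-0.1,0,-1,0,0,0,0.2],[-0.1,0,-4,0,0,0,0.2],[-0.1,0,-9,0,0,0,0.2],[-0.1,0,-12,0,0,0,0.2],[-0.1,0,-12,0,0,0,0.2],[-0.1,0,-12,0,0,0,0.2]],
  ],
)

```text
time_s: 23.6
ee_pos: [0.5982, 0.191, 0.1498]
orientation: [[0.999, 0.037, -0.0], [0.037, -0.999, -0.0], [-0.0, 0.0, -1.0]]
contact_force: [-0.1, 1.0, -0.5]
opening: 0.0508
grip_force: 0.0
```

```bash
python3 -c "
from h import *
rows((.4898,-.3153,.14,-15),(.4898,-.3153,.14,-15))"
```

```text
23.6 [0.5982 0.191  0.1498] F [-0.1  1.  -0.5]
[-12.7   50.2    0.99] [2.000e-02 1.000e-02 1.712e+01]
[-12.7   50.2    0.99] [2.000e-02 1.000e-02 1.712e+01]
```

Call:
arm_command(
  targets=[
    [[-5,5,0,0,0,2,0.2],[-10,10,0,0,0,5,0.2],[-12.7,16,0,0,0,8,0.2],[-12.7,22,0,0,0,12,0.2],[-12.7,28,0,0,0,15,0.2],[-12.7,34,0,0,0,17.1,0.2],[-12.7,40,0.5,0,0,17.1,0.2],[-12.7,46,1,0,0,17.1,0.2],[-12.7,50.2,1,0,0,17.1,0.2],[-12.7,50.2,1,0,0,17.1,0.2]],
  ],
)

```text
time_s: 24.85
ee_pos: [0.4875, -0.3199, 0.1378]
orientation: [[0.964, -0.266, -0.003], [-0.266, -0.964, 0.0], [-0.003, 0.0, -1.0]]
contact_force: [-0.2, 0.6, -0.8]
opening: 0.0514
grip_force: 0.0
```

Call:
arm_command(
  targets=[
    [[0,0,0,0,0,0,0.2],[0,0,0,0,0,0,0.2]],
  ],
)

```text
time_s: 25.1
ee_pos: [0.4903, -0.3133, 0.1396]
orientation: [[0.967, -0.256, -0.0], [-0.256, -0.967, 0.001], [-0.001, -0.001, -1.0]]
contact_force: [-0.4, 0.7, -0.3]
opening: 0.0512
grip_force: 0.0
```

Run:
```python
from m import *
holes((.4741,-.4291,.02),-10)
a=np.array(pl(-.08,.074,.045)[:3]); holes(a,2)
im=cv2.resize(top[150:270,180:460,::-1],None,fx=2.8,fy=2.8,interpolation=cv2.INTER_CUBIC)
s=cv2.resize(im*0+side if False else cv2.imread('pics/side_m.png')[170:290,180:460],None,fx=2.8,fy=2.1)
cv2.imwrite('pics/t4c.png',np.vstack([im,s[:252]]))
rows((.4898,-.3153,.05,-15),(.4898,-.3153,.004,-15))
```

```text
[ 0.4779 -0.4269  0.02  ] 0.0585 -5.0
[0.5971 0.1901 0.045 ] 0.0562 2.0
25.2 [ 0.4904 -0.3138  0.14  ] F [ 0.1 -0.1  0. ]
[-0.02  0.17  9.  ] [-0.02  0.    0.15]
[-0.02  0.17 13.6 ] [-0.02  0.    0.15]
```

View pics/t4c.png

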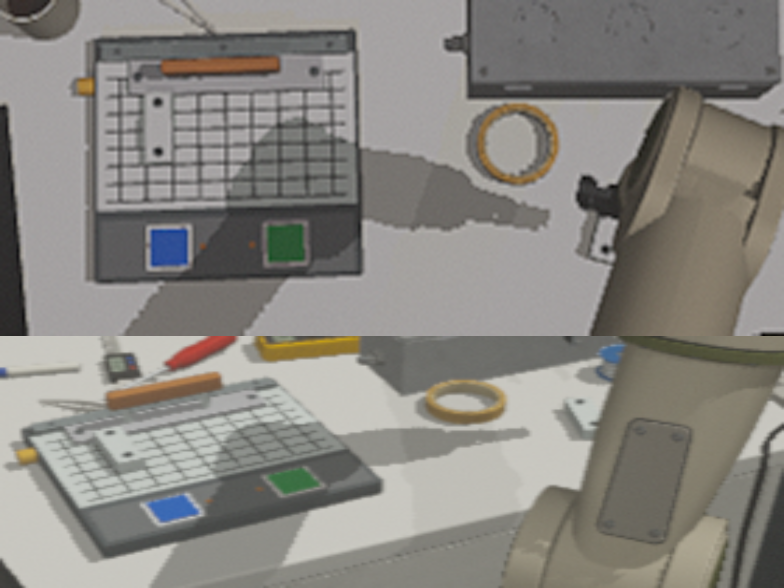

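Blank A is butted to the straightedge, with holes at crop (158,102) and (158,152) and yaw 2.0° as wanted. B's near hole at (605,247) is where it was. I grasp B.

Call:
arm_command(
  targets=[
    [[0,0.15,4,0,0,0,0.2],[0,0.15,8,0,0,0,0.2],[0,0.15,11,0,0,0,0.2],[0,0.15,12.5,0,0,0,0.2],[0,0.15,13.5,0,0,0,0.2],[0,0.15,13.5,0,0,0,0.2],[0,0.15,13.5,0,0,0,-0.2],[0,0.15,13.5,0,0,0,-0.4],[0,0.15,13.5,0,0,0,-1],[0,0.15,13.5,0,0,0,-1]],
  ],
  squeeze=40,
)

```text
time_s: 26.45
ee_pos: [0.4906, -0.3171, 0.0063]
orientation: [[0.966, -0.258, 0.002], [-0.258, -0.966, -0.001], [0.002, 0.001, -1.0]]
contact_force: [-1.0, 1.0, 6.7]
opening: 0.0288
grip_force: 41.5
```

Call:
arm_command(
  targets=[
    [[0,0,0,0,0,0,-1],[0,0,0,0,0,0,-1],[0,0,-3,0,0,0,-1],[0,0,-8,0,0,0,-1],[0,0,-12,0,0,0,-1],[0,0,-12,0,0,0,-1],[0,0,-12,0,0,0,-1]],
  ],
)

```text
time_s: 27.32
ee_pos: [0.4891, -0.3164, 0.1243]
orientation: [[0.966, -0.259, -0.001], [-0.259, -0.966, 0.0], [-0.001, -0.0, -1.0]]
contact_force: [-0.4, -0.4, -2.1]
opening: 0.0289
grip_force: 40.7
```

```bash
python3 -c "
from h import *
rows(pl(-.09,.0,.125),pl(-.09,.0,.045))"
```

```text
27.32 [ 0.4891 -0.3164  0.1243] F [-0.4 -0.4 -2.1]
[ -1.34 -44.37  -0.06] [-1.000e-02  5.000e-02 -1.705e+01]
[ -1.33 -44.37   7.94] [-1.000e-02  5.000e-02 -1.705e+01]
```

Call:
arm_command(
  targets=[
    [[0,-6,0,0,0,-3,-1],[0,-12,0,0,0,-6,-1],[0,-18,0,0,0,-9,-1],[0,-24,0,0,0,-12,-1],[-0.5,-30,0,0,0,-15,-1],[-1,-36,0,0,0,-17,-1],[-1.3,-41,0,0,0,-17,-1],[-1.3,-44.4,1,0,0,-17,-1],[-1.3,-44.4,4,0,0,-17,-1],[-1.3,-44.4,7,0,0,-17,-1]],
  ],
)

```text
time_s: 28.58
ee_pos: [0.5906, 0.1163, 0.0523]
orientation: [[0.999, 0.037, -0.003], [0.037, -0.999, -0.0], [-0.003, 0.0, -1.0]]
contact_force: [0.2, -0.4, -1.7]
opening: 0.0289
grip_force: 40.6
```

Call:
arm_command(
  targets=[
    [[0,0,0,0,0,0,-1],[0,0,0,0,0,0,-1],[0,0,0,0,0,0,-1]],
  ],
)

```text
time_s: 28.95
ee_pos: [0.5926, 0.1159, 0.0563]
orientation: [[0.999, 0.035, 0.002], [0.035, -0.999, 0.001], [0.002, -0.0, -1.0]]
contact_force: [-0.3, 0.1, -1.0]
opening: 0.0285
grip_force: 40.6
```

```bash
python3 -c "
from h import *
rows(pl(-.09,.0,.0315),pl(-.084,.0,.0315))"
```

```text
28.95 [0.5926 0.1159 0.0563] F [-0.3  0.1 -1. ]
[-0.18  0.02  2.48] [-0.03 -0.11 -0.06]
[0.42 0.02 2.48] [-0.03 -0.11 -0.06]
```

Call:
arm_command(
  targets=[
    [[-0.15,0,1,0,0,0,-1],[-0.15,0,2,0,0,0,-1],[-0.15,0,2.4,0,0,0,-1],[-0.15,0,2.4,0,0,0,-1],[0.3,0,2.4,0,0,0,-1],[0.5,0,2.4,0,0,0,-1],[0.5,0,2.4,0,0,0,-1],[0.5,0,2.4,0,0,0,-1]],
  ],
)

```text
time_s: 29.95
ee_pos: [0.5969, 0.1161, 0.0314]
orientation: [[0.999, 0.036, 0.0], [0.036, -0.999, 0.0], [0.0, -0.0, -1.0]]
contact_force: [-2.1, 0.5, 5.2]
opening: 0.0286
grip_force: 41.4
```

Call:
arm_command(
  targets=[
    [[0.1,0,0,0,0,0,-1],[0.1,0,0,0,0,0,-1],[0.1,0,0,0,0,0,-1]],
  ],
)

```text
time_s: 30.32
ee_pos: [0.5976, 0.1162, 0.0313]
orientation: [[0.999, 0.036, -0.0], [0.036, -0.999, 0.0], [-0.0, -0.0, -1.0]]
contact_force: [-3.4, -0.9, 6.9]
opening: 0.029
grip_force: 41.5
```

Call:
arm_command(
  targets=[
    [[0,0,-0.07,0,0,0,-1],[0.1,0,-0.07,0,0,0,-1],[0.1,0,-0.07,0,0,0,-1]],
  ],
)

```text
time_s: 30.7
ee_pos: [0.5989, 0.1158, 0.0314]
orientation: [[0.999, 0.035, -0.0], [0.035, -0.999, 0.0], [-0.0, -0.0, -1.0]]
contact_force: [1.0, -0.8, -1.3]
opening: 0.0291
grip_force: 40.7
```

Call:
arm_command(
  targets=[
    [[0.1,0,0,0,0,0,-1],[0.1,0,0,0,0,0,-1],[0.1,0,0,0,0,0,-1]],
  ],
)

```text
time_s: 31.08
ee_pos: [0.5998, 0.116, 0.0316]
orientation: [[0.999, 0.035, -0.0], [0.035, -0.999, 0.0], [-0.0, -0.0, -1.0]]
contact_force: [1.1, -0.0, -1.4]
opening: 0.0289
grip_force: 40.6
```

Call:
arm_command(
  targets=[
    [[0.1,0,0,0,0,0,-1],[0.1,0,0,0,0,0,-1],[0.1,0,0,0,0,0,-1]],
  ],
)

```text
time_s: 31.45
ee_pos: [0.6006, 0.116, 0.0316]
orientation: [[0.999, 0.035, -0.0], [0.035, -0.999, 0.0], [-0.0, -0.0, -1.0]]
contact_force: [-1.8, -0.1, -1.1]
opening: 0.0288
grip_force: 40.6
```

Call:
arm_command(
  targets=[
    [[0.1,0,0,0,0,0,-1],[0.1,0,0,0,0,0,-1],[0.1,0,0,0,0,0,-1]],
  ],
)

```text
time_s: 31.82
ee_pos: [0.6007, 0.116, 0.0314]
orientation: [[0.999, 0.036, -0.002], [0.036, -0.999, -0.0], [-0.002, 0.0, -1.0]]
contact_force: [-6.1, 0.0, 2.5]
opening: 0.0288
grip_force: 41.0
```

Contact is at 6 N, so B is butted. I release it and go to C.

Call:
arm_command(
  targets=[
    [[0,0,0,0,0,0,-0.2],[-0.05,0,0,0,0,0,0],[-0.05,0,0,0,0,0,0.2],[-0.05,0,0,0,0,0,0.2],[-0.1,0,-1,0,0,0,0.2],[-0.1,0,-4,0,0,0,0.2],[-0.1,0,-9,0,0,0,0.2],[-0.1,0,-12,0,0,0,0.2],[-0.1,0,-12,0,0,0,0.2],[-0.1,0,-12,0,0,0,0.2]],
  ],
)

```text
time_s: 33.08
ee_pos: [0.6006, 0.1158, 0.1515]
orientation: [[0.999, 0.035, -0.0], [0.035, -0.999, -0.0], [-0.0, 0.0, -1.0]]
contact_force: [0.3, -1.0, -0.9]
opening: 0.0514
grip_force: 0.0
```

```bash
python3 -c "
from h import *
rows((.4741,-.4291,.14,-10))"
```

```text
33.08 [0.6006 0.1158 0.1515] F [ 0.3 -1.  -0.9]
[-14.56  54.01   1.16] [ 0.02  0.02 12.02]
```

Call:
arm_command(
  targets=[
    [[-5,4,0,0,0,2,0.2],[-10,8,0,0,0,5,0.2],[-14,13,0,0,0,8,0.2],[-14.6,19,0,0,0,12,0.2],[-14.6,25,0,0,0,12,0.2],[-14.6,31,0,0,0,12,0.2],[-14.6,37,0.5,0,0,12,0.2],[-14.6,43,1,0,0,12,0.2],[-14.6,49,1.1,0,0,12,0.2],[-14.6,54,1.1,0,0,12,0.2]],
  ],
)

```text
time_s: 34.33
ee_pos: [0.4726, -0.4309, 0.1387]
orientation: [[0.985, -0.175, -0.002], [-0.175, -0.985, 0.002], [-0.003, -0.001, -1.0]]
contact_force: [0.8, -1.0, 0.7]
opening: 0.0514
grip_force: 0.0
```

Call:
arm_command(
  targets=[
    [[0,0,0,0,0,0,0.2],[0,0,0,0,0,0,0.2],[0,0,0,0,0,0,0.2]],
  ],
)

```text
time_s: 34.7
ee_pos: [0.4745, -0.427, 0.1402]
orientation: [[0.985, -0.171, -0.0], [-0.171, -0.985, 0.001], [-0.001, -0.001, -1.0]]
contact_force: [-0.2, 0.2, 0.2]
opening: 0.0516
grip_force: 0.0
```

Run:
```python
from m import *
holes(np.array(pl(-.08,.075,.045)[:3]),2)
holes(np.array(pl(-.08,.0,.045)[:3]),2)
rows((.4741,-.4291,.05,-10),(.4741,-.4291,.0055,-10))
cv2.imwrite('pics/t5c.png',cv2.resize(top[150:270,180:460,::-1],None,fx=2.8,fy=2.8,interpolation=cv2.INTER_CUBIC))
```

```text
[0.5971 0.1901 0.045 ] 0.0561 2.0
[0.5996 0.1151 0.045 ] 0.0561 1.4
34.8 [ 0.4746 -0.4274  0.1408] F [-0.2  0.1  0.6]
[-0.02  0.17  9.08] [-0.02 -0.    0.14]
[-0.02  0.18 13.53] [-0.02 -0.    0.14]
```

View pics/t5c.png

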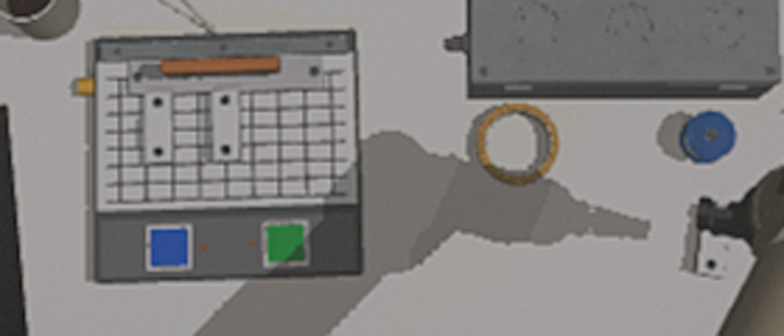

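A and B are both butted: A's holes are at (158,102)/(158,152) and B's at (225,100)/(225,150). C's near hole is still at (711,264). I grasp C.

Call:
arm_command(
  targets=[
    [[0,0.15,4,0,0,0,0.2],[0,0.15,8,0,0,0,0.2],[0,0.15,11,0,0,0,0.2],[0,0.15,12.5,0,0,0,0.2],[0,0.15,13.5,0,0,0,0.2],[0,0.15,13.5,0,0,0,0.2],[0,0.15,13.5,0,0,0,-0.2],[0,0.15,13.5,0,0,0,-0.4],[0,0.15,13.5,0,0,0,-1],[0,0.15,13.5,0,0,0,-1]],
  ],
  squeeze=40,
)

```text
time_s: 36.05
ee_pos: [0.4746, -0.4309, 0.0072]
orientation: [[0.985, -0.173, 0.002], [-0.173, -0.985, -0.002], [0.002, 0.001, -1.0]]
contact_force: [-0.9, 0.4, 6.2]
opening: 0.029
grip_force: 41.4
```

Call:
arm_command(
  targets=[
    [[0,0,0,0,0,0,-1],[0,0,0,0,0,0,-1],[0,0,-3,0,0,0,-1],[0,0,-8,0,0,0,-1],[0,0,-12,0,0,0,-1],[0,0,-12,0,0,0,-1],[0,0,-12,0,0,0,-1]],
  ],
)

```text
time_s: 36.92
ee_pos: [0.4732, -0.43, 0.1249]
orientation: [[0.985, -0.173, -0.001], [-0.173, -0.985, 0.001], [-0.001, -0.001, -1.0]]
contact_force: [-0.3, 0.3, -2.2]
opening: 0.0288
grip_force: 40.5
```

```bash
python3 -c "
from h import *
rows(pl(-.09,-.075,.125),pl(-.09,-.075,.045))"
```

```text
36.92 [ 0.4732 -0.43    0.1249] F [-0.3  0.3 -2.2]
[ 3.690e+00 -4.844e+01  1.000e-02] [ -0.04   0.06 -12.05]
[  3.7  -48.44   8.01] [ -0.04   0.06 -12.05]
```

Call:
arm_command(
  targets=[
    [[0,-6,0,0,0,-3,-1],[0,-12,0,0,0,-6,-1],[0.5,-18,0,0,0,-9,-1],[1,-24,0,0,0,-12,-1],[2,-30,0,0,0,-12.1,-1],[3,-36,0,0,0,-12.1,-1],[3.7,-42,0,0,0,-12.1,-1],[3.7,-48.4,0,0,0,-12.1,-1],[3.7,-48.4,2,0,0,-12.1,-1],[3.7,-48.4,6.5,0,0,-12.1,-1]],
  ],
)

```text
time_s: 38.17
ee_pos: [0.5946, 0.0417, 0.0601]
orientation: [[0.999, 0.04, 0.002], [0.04, -0.999, 0.001], [0.002, -0.001, -1.0]]
contact_force: [0.1, -0.9, -2.3]
opening: 0.0288
grip_force: 40.5
```

Call:
arm_command(
  targets=[
    [[0,0,0,0,0,0,-1],[0,0,0,0,0,0,-1],[0,0,0,0,0,0,-1]],
  ],
)

```text
time_s: 38.55
ee_pos: [0.5951, 0.04, 0.0624]
orientation: [[0.999, 0.037, 0.003], [0.037, -0.999, 0.0], [0.003, -0.0, -1.0]]
contact_force: [0.3, -0.8, -1.2]
opening: 0.0289
grip_force: 40.5
```

```bash
python3 -c "
from h import *
rows(pl(-.09,-.075,.032),pl(-.084,-.075,.032))"
```

```text
38.55 [0.5951 0.04   0.0624] F [ 0.3 -0.8 -1.2]
[-0.16 -0.07  3.04] [-0.01 -0.15  0.03]
[ 0.44 -0.07  3.05] [-0.01 -0.15  0.03]
```

Call:
arm_command(
  targets=[
    [[-0.15,0,1,0,0,0,-1],[-0.15,0,2,0,0,0,-1],[-0.15,0,2.7,0,0,0,-1],[-0.15,0,2.9,0,0,0,-1],[0.3,0,2.9,0,0,0,-1],[0.5,0,2.9,0,0,0,-1],[0.5,0,2.9,0,0,0,-1],[0.5,0,2.9,0,0,0,-1]],
  ],
)

```text
time_s: 39.55
ee_pos: [0.5991, 0.0404, 0.0322]
orientation: [[0.999, 0.037, 0.0], [0.037, -0.999, -0.0], [0.0, 0.0, -1.0]]
contact_force: [-2.8, -1.0, 5.5]
opening: 0.0292
grip_force: 41.4
```

Call:
arm_command(
  targets=[
    [[0.1,0,0,0,0,0,-1],[0.15,0,0,0,0,0,-1],[0.15,0,0,0,0,0,-1]],
  ],
)

```text
time_s: 39.92
ee_pos: [0.6003, 0.0404, 0.0322]
orientation: [[0.999, 0.037, -0.0], [0.037, -0.999, -0.0], [-0.0, 0.0, -1.0]]
contact_force: [-3.9, -0.4, 7.3]
opening: 0.0292
grip_force: 41.5
```

Contact is expected near x ≈ 0.603.

Call:
arm_command(
  targets=[
    [[0,0,-0.07,0,0,0,-1],[0.1,0,-0.07,0,0,0,-1],[0.1,0,-0.07,0,0,0,-1]],
  ],
)

```text
time_s: 40.3
ee_pos: [0.6016, 0.0403, 0.0322]
orientation: [[0.999, 0.037, -0.0], [0.037, -0.999, 0.0], [0.0, -0.0, -1.0]]
contact_force: [-0.3, 0.0, -1.5]
opening: 0.0292
grip_force: 40.7
```

Call:
arm_command(
  targets=[
    [[0.1,0,0,0,0,0,-1],[0.1,0,0,0,0,0,-1],[0.1,0,0,0,0,0,-1]],
  ],
)

```text
time_s: 40.67
ee_pos: [0.6025, 0.0403, 0.0323]
orientation: [[0.999, 0.037, -0.0], [0.037, -0.999, 0.0], [-0.0, -0.0, -1.0]]
contact_force: [-0.2, -0.3, -2.0]
opening: 0.0291
grip_force: 40.5
```

Call:
arm_command(
  targets=[
    [[0.1,0,0,0,0,0,-1],[0.1,0,0,0,0,0,-1],[0.1,0,0,0,0,0,-1]],
  ],
)

```text
time_s: 41.05
ee_pos: [0.6027, 0.0403, 0.0322]
orientation: [[0.999, 0.037, -0.002], [0.037, -0.999, -0.0], [-0.002, 0.0, -1.0]]
contact_force: [-5.3, -0.8, 1.7]
opening: 0.0293
grip_force: 40.9
```

Call:
arm_command(
  targets=[
    [[0.1,0,0,0,0,0,-1],[0.1,0,0,0,0,0,-1],[0.1,0,0,0,0,0,-1]],
  ],
)

```text
time_s: 41.42
ee_pos: [0.6027, 0.0403, 0.0321]
orientation: [[0.999, 0.037, -0.004], [0.037, -0.999, -0.001], [-0.004, 0.0, -1.0]]
contact_force: [-9.7, -1.4, 5.1]
opening: 0.0288
grip_force: 41.3
```

Call:
arm_command(
  targets=[
    [[-0.05,0,0,0,0,0,-0.2],[-0.1,0,0,0,0,0,0],[-0.1,0,0,0,0,0,0.2],[-0.1,0,0,0,0,0,0.2],[-0.1,0,-1,0,0,0,0.2],[-0.1,0,-4,0,0,0,0.2],[-0.1,0,-9,0,0,0,0.2],[-0.1,0,-12,0,0,0,0.2],[-0.1,0,-12,0,0,0,0.2],[-0.1,0,-12,0,0,0,0.2]],
  ],
)

```text
time_s: 42.68
ee_pos: [0.6032, 0.0402, 0.1522]
orientation: [[0.999, 0.037, -0.0], [0.037, -0.999, -0.0], [-0.0, 0.0, -1.0]]
contact_force: [-0.3, 0.7, -0.4]
opening: 0.0514
grip_force: 0.0
```

```bash
python3 -c "
from h import *
rows((.464,.1774,.12,2.07))"
```

```text
42.67 [0.6032 0.0402 0.1522] F [-0.3  0.7 -0.4]
[-13.41 -14.22   3.22] [0.01 0.02 0.05]
```

Call:
arm_command(
  targets=[
    [[-5,-3,0,0,0,0,-0.5],[-10,-6,0,0,0,0,-1],[-13.4,-10,1,0,0,0,-1],[-13.4,-14.2,2,0,0,0,-1],[-13.4,-14.2,3.2,0,0,0,-1],[-13.4,-14.2,3.2,0,0,0,-1],[-13.4,-14.2,3.2,0,0,0,-1]],
  ],
)

```text
time_s: 43.55
ee_pos: [0.4646, 0.176, 0.1201]
orientation: [[0.999, 0.035, -0.001], [0.035, -0.999, -0.0], [-0.001, 0.0, -1.0]]
contact_force: [-0.1, 0.0, -0.5]
opening: -0.0001
grip_force: 0.0
```

Run:
```python
from m import *
for y in(.075,0,-.075): holes(np.array(pl(-.08,y,.045)[:3]),2)
rows((.464,.1774,.04,2.07),(.464,.1774,.031,2.07))
a=cv2.resize(top[150:270,190:330,::-1],None,fx=2.8,fy=2.8,interpolation=cv2.INTER_CUBIC)
b=cv2.resize(im[170:290,170:330,::-1],(392,336),interpolation=cv2.INTER_CUBIC)
cv2.imwrite('pics/t6c.png',np.hstack([a,b]))
```

```text
[0.597  0.1902 0.045 ] 0.0564 1.8
[0.5995 0.1151 0.045 ] 0.0557 1.4
[0.6022 0.0396 0.045 ] 0.0555 2.2
43.65 [0.4649 0.1763 0.1205] F [ 0.5 -0.3  1.3]
[-0.08 -0.11  8.05] [ 0.   -0.01 -0.05]
[-0.08 -0.11  8.95] [ 0.   -0.01 -0.05]
```

View pics/t6c.png

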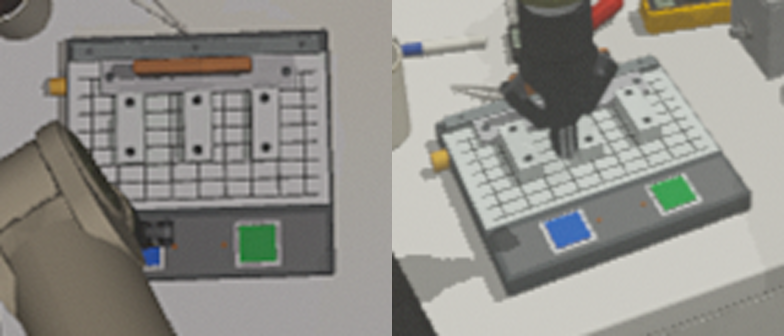

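All three blanks are butted in line, with holes at (130,102), (197,99) and (264,98), and their centres fit the 2° line to 0.2 mm. The shut fingers stand above the blue key. I press it.

Call:
arm_command(
  targets=[
    [[-0.1,-0.1,3,0,0,0,-1],[-0.1,-0.1,6,0,0,0,-1],[-0.1,-0.1,8,0,0,0,-1],[-0.1,-0.1,8.7,0,0,0,-1],[-0.1,-0.1,8.7,0,0,0,-1],[-0.1,-0.1,8.7,0,0,0,-1]],
  ],
)

```text
time_s: 44.4
ee_pos: [0.4641, 0.1784, 0.0344]
orientation: [[0.999, 0.037, 0.002], [0.037, -0.999, 0.0], [0.002, -0.0, -1.0]]
contact_force: [0.8, -0.1, 0.2]
opening: -0.0
grip_force: 0.0
```

Call:
arm_command(
  targets=[
    [[0,0,0.2,0,0,0,-1],[0,0,0.2,0,0,0,-1],[0,0,0.2,0,0,0,-1]],
  ],
)

```text
time_s: 44.78
ee_pos: [0.4634, 0.1783, 0.0315]
orientation: [[0.999, 0.037, 0.0], [0.037, -0.999, 0.0], [0.0, -0.0, -1.0]]
contact_force: [0.5, 0.5, -0.2]
opening: 0.0002
grip_force: 0.0
```

Call:
arm_command(
  targets=[
    [[0,0,0.2,0,0,0,-1],[0,0,0.4,0,0,0,-1],[0,0,0.4,0,0,0,-1]],
  ],
)

```text
time_s: 45.15
ee_pos: [0.4634, 0.1783, 0.0276]
orientation: [[0.999, 0.037, 0.0], [0.037, -0.999, -0.0], [0.0, 0.0, -1.0]]
contact_force: [-1.1, -0.9, 5.5]
opening: -0.0
grip_force: 2.6
```

Call:
arm_command(
  targets=[
    [[0,0,0.1,0,0,0,-1],[0,0,0.1,0,0,0,-1],[0,0,0.1,0,0,0,-1]],
  ],
)

```text
time_s: 45.52
ee_pos: [0.4635, 0.1783, 0.0269]
orientation: [[0.999, 0.037, 0.0], [0.037, -0.999, -0.0], [0.0, 0.0, -1.0]]
contact_force: [-2.3, -1.1, 7.7]
opening: -0.0
grip_force: 3.9
```

Force is 7.7 N. I hold it half a second, then lift and head for the straightedge.

Call:
arm_command(
  targets=[
    [[0,0,0,0,0,0,-1],[0,0,0,0,0,0,-1],[0,0,0,0,0,0,-1],[0,0,0,0,0,0,-1],[0,0,0,0,0,0,-1]],
  ],
)

```text
time_s: 46.15
ee_pos: [0.4634, 0.1783, 0.0269]
orientation: [[0.999, 0.037, 0.0], [0.037, -0.999, -0.0], [0.0, 0.0, -1.0]]
contact_force: [-2.2, -0.5, 7.0]
opening: -0.0001
grip_force: 3.9
```

Call:
arm_command(
  targets=[
    [[0,0,-3,0,0,0,-1],[0,0,-8,0,0,0,-0.5],[0,0,-13,0,0,0,-0.2],[0,0,-15,0,0,0,-0.2],[0,0,-15,0,0,0,-0.2],[0,0,-15,0,0,0,-0.2]],
  ],
)

```text
time_s: 46.9
ee_pos: [0.4628, 0.1778, 0.1752]
orientation: [[0.999, 0.037, -0.001], [0.037, -0.999, -0.001], [-0.002, 0.0, -1.0]]
contact_force: [-0.6, 0.3, 0.1]
opening: 0.0341
grip_force: 0.0
```

```bash
python3 -c "
from h import *
rows((.6615,.1172,.18,92.1),(.6615,.1172,.057,92.1))"
```

```text
46.9 [0.4628 0.1778 0.1752] F [-0.6  0.3  0.1]
[19.64  6.79 -0.5 ] [-5.000e-02  9.000e-02 -8.998e+01]
[19.65  6.79 11.8 ] [-5.000e-02  9.000e-02 -8.998e+01]
```

Call:
arm_command(
  targets=[
    [[2,1,0,0,0,-10,-0.2],[5,2,0,0,0,-20,-0.2],[8,3,0,0,0,-30,-0.2],[11,4,0,0,0,-40,-0.2],[14,5,0,0,0,-50,-0.2],[17,6,0,0,0,-60,-0.2],[19.6,6.8,0,0,0,-70,-0.2],[19.6,6.8,0,0,0,-80,-0.2],[19.6,6.8,0,0,0,-90,-0.2],[19.6,6.8,0,0,0,-90,-0.2]],
  ],
)

```text
time_s: 48.15
ee_pos: [0.661, 0.1175, 0.1743]
orientation: [[-0.036, 0.999, -0.003], [0.999, 0.036, 0.0], [0.0, -0.003, -1.0]]
contact_force: [-0.1, 0.6, 0.1]
opening: 0.0343
grip_force: 0.0
```

Call:
arm_command(
  targets=[
    [[0,0,2,0,0,0,-0.2],[0,0,4,0,0,0,-0.2],[0,0,4,0,0,0,-0.2],[0,0,4,0,0,0,-0.2],[0,0,4,0,0,0,-0.2]],
  ],
)

```text
time_s: 48.78
ee_pos: [0.6621, 0.1178, 0.1372]
orientation: [[-0.037, 0.999, 0.001], [0.999, 0.037, 0.0], [0.0, 0.001, -1.0]]
contact_force: [-0.6, -0.2, 0.6]
opening: 0.0343
grip_force: 0.0
```

```bash
python3 -c "
from h import *
rows((.661,.1172,.057,92.1))"
```

```text
48.77 [0.6621 0.1178 0.1372] F [-0.6 -0.2  0.6]
[-0.06 -0.12  8.02] [ 0.08 -0.02  0.01]
```

Call:
arm_command(
  targets=[
    [[0,-0.1,3,0,0,0,-0.2],[0,-0.1,5.5,0,0,0,-0.2],[0,-0.1,7.3,0,0,0,-0.2],[0,-0.1,7.9,0,0,0,-0.2],[0,-0.1,7.9,0,0,0,-0.2],[0,-0.1,7.9,0,0,0,-0.2],[0,-0.1,7.9,0,0,0,-0.5],[0,-0.1,7.9,0,0,0,-0.7],[0,-0.1,7.9,0,0,0,-1],[0,-0.1,7.9,0,0,0,-1]],
  ],
  squeeze=50,
)

```text
time_s: 50.02
ee_pos: [0.6607, 0.1176, 0.0582]
orientation: [[-0.037, 0.999, 0.0], [0.999, 0.037, 0.0], [0.0, 0.0, -1.0]]
contact_force: [-3.1, -0.3, 4.8]
opening: 0.0153
grip_force: 49.4
```

Call:
arm_command(
  targets=[
    [[0,0,0,0,0,0,-1],[0,0,-0.3,0,0,0,-1],[0,0,-1,0,0,0,-1],[0,0,-2,0,0,0,-1],[0,0,-4,0,0,0,-1],[0,0,-7,0,0,0,-1],[0,0,-10,0,0,0,-1],[0,0,-11,0,0,0,-1],[0,0,-11,0,0,0,-1],[0,0,-11,0,0,0,-1]],
  ],
)

```text
time_s: 51.28
ee_pos: [0.6601, 0.1171, 0.166]
orientation: [[-0.037, 0.999, -0.002], [0.999, 0.037, -0.001], [-0.001, -0.002, -1.0]]
contact_force: [0.1, -1.4, -4.2]
opening: 0.0153
grip_force: 49.2
```

```bash
python3 -c "
from h import *
rows((.4843,.3879,.165,8.44),(.4843,.3879,.06,8.44))"
```

```text
51.27 [0.6601 0.1171 0.166 ] F [ 0.1 -1.4 -4.2]
[ 27.71 -16.56   0.12] [-7.000e-02  1.100e-01  8.369e+01]
[ 27.72 -16.54  10.62] [-7.000e-02  1.100e-01  8.369e+01]
```

Call:
arm_command(
  targets=[
    [[2,-1,0,0,0,10,-1],[5,-3,0,0,0,20,-1],[8,-5,0,0,0,30,-1],[12,-7,0,0,0,40,-1],[16,-9.5,0,0,0,50,-1],[20,-12,0,0,0,60,-1],[24,-14,0,0,0,70,-1],[27.7,-16.5,0,0,0,80,-1],[27.7,-16.5,0,0,0,83.7,-1],[27.7,-16.5,0,0,0,83.7,-1]],
  ],
)

```text
time_s: 52.52
ee_pos: [0.4848, 0.388, 0.1661]
orientation: [[0.989, 0.148, -0.001], [0.148, -0.989, -0.002], [-0.002, 0.001, -1.0]]
contact_force: [-0.2, -0.3, -3.8]
opening: 0.0155
grip_force: 49.4
```

Call:
arm_command(
  targets=[
    [[0,0,2,0,0,0,-1],[0,0,4,0,0,0,-1],[0,0,6,0,0,0,-1],[0,0,6,0,0,0,-1],[0,0,6,0,0,0,-1],[0,0,6,0,0,0,-1]],
  ],
)

```text
time_s: 53.28
ee_pos: [0.486, 0.3887, 0.1085]
orientation: [[0.989, 0.147, 0.001], [0.147, -0.989, 0.001], [0.002, -0.001, -1.0]]
contact_force: [0.0, -0.1, -4.2]
opening: 0.0152
grip_force: 49.3
```

```bash
python3 -c "
from h import *
rows((.4843,.3875,.045,8.44),(.4843,.3875,.0375,8.44))"
```

```text
53.27 [0.486  0.3887 0.1085] F [ 0.  -0.1 -4.2]
[-0.19  0.1   6.35] [-0.06 -0.09 -0.01]
[-0.19  0.11  7.1 ] [-0.06 -0.09 -0.01]
```

Call:
arm_command(
  targets=[
    [[-0.2,0.1,2,0,0,0,-1],[-0.2,0.1,4,0,0,0,-1],[-0.2,0.1,5.5,0,0,0,-1],[-0.2,0.1,6.5,0,0,0,-1],[-0.2,0.1,6.9,0,0,0,-1],[-0.2,0.1,6.9,0,0,0,-1],[-0.2,0.1,6.9,0,0,0,-1]],
  ],
)

```text
time_s: 54.15
ee_pos: [0.484, 0.3873, 0.0391]
orientation: [[0.989, 0.147, 0.001], [0.147, -0.989, 0.001], [0.001, -0.001, -1.0]]
contact_force: [0.3, 0.4, -3.8]
opening: 0.0153
grip_force: 49.3
```

Call:
arm_command(
  targets=[
    [[0,0,0.1,0,0,0,-1],[0,0,0.1,0,0,0,-1],[0,0,0.1,0,0,0,-1]],
  ],
)

```text
time_s: 54.52
ee_pos: [0.4837, 0.387, 0.0375]
orientation: [[0.989, 0.146, 0.0], [0.146, -0.989, 0.0], [0.0, -0.0, -1.0]]
contact_force: [-0.6, -0.5, -3.3]
opening: 0.0155
grip_force: 49.3
```

Call:
arm_command(
  targets=[
    [[0,0,0.1,0,0,0,-1],[0,0,0.1,0,0,0,-1],[0,0,0.1,0,0,0,-1]],
  ],
)

```text
time_s: 54.9
ee_pos: [0.4838, 0.3871, 0.0371]
orientation: [[0.989, 0.147, 0.001], [0.147, -0.989, 0.0], [0.001, -0.0, -1.0]]
contact_force: [-3.2, -2.1, 5.9]
opening: 0.0151
grip_force: 50.8
```

Floor contact is where I expected it (z 0.037). I release, lift straight up, then look.

Call:
arm_command(
  targets=[
    [[0,0,-0.1,0,0,0,-0.4],[0,0,-0.1,0,0,0,-0.2],[0,0,-0.1,0,0,0,0],[0,0,-0.1,0,0,0,0],[0,0,-2,0,0,0,0],[0,0,-6,0,0,0,0],[0,0,-11,0,0,0,0],[0,0,-15,0,0,0,0],[0,0,-15,0,0,0,0],[0,0,-15,0,0,0,0]],
  ],
)

```text
time_s: 56.15
ee_pos: [0.4837, 0.3869, 0.187]
orientation: [[0.989, 0.147, 0.001], [0.147, -0.989, 0.0], [0.001, -0.0, -1.0]]
contact_force: [0.3, -0.9, -0.7]
opening: 0.0427
grip_force: 0.0
```

Run:
```python
from m import *
for y in(.075,0,-.075): holes(np.array(pl(-.08,y,.045)[:3]),2)
rows((.4686,.048,.19,2.07),(.4686,.048,.1,2.07))
a=cv2.resize(top[150:280,150:330,::-1],(465,336),interpolation=cv2.INTER_CUBIC)
b=cv2.resize(im[170:310,120:330,::-1],(504,336),interpolation=cv2.INTER_CUBIC)
cv2.imwrite('pics/t7c.png',np.vstack([a[:290],b[:290,:465]]))
```

```text
[0.5965 0.1902 0.045 ] 0.056 1.9
[0.5991 0.1151 0.045 ] 0.0555 1.6
[0.6018 0.0396 0.045 ] 0.0554 1.7
56.25 [0.4833 0.3864 0.1855] F [-0.6  0.1  0.1]
[-6.41 33.26 -0.41] [0.06 0.08 6.36]
[-6.4  33.25  8.59] [0.06 0.08 6.36]
```

View pics/t7c.png

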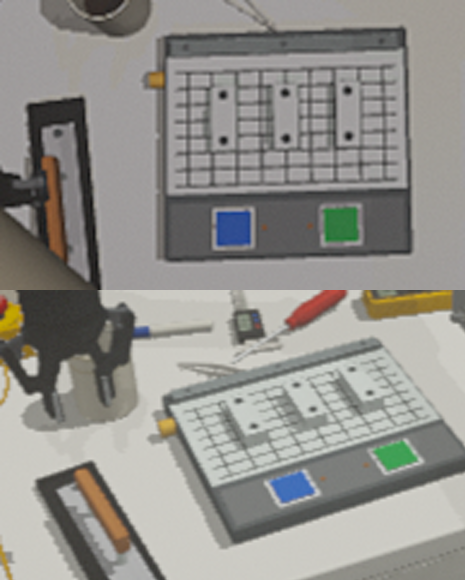

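The straightedge lies in its rest at (60,200), and all three blanks are in line, unmoved to within 0.5 mm. I go to the green key.

Call:
arm_command(
  targets=[
    [[-1,5,0,0,0,2,-0.5],[-2,11,0,0,0,4,-1],[-3,17,0,0,0,6.4,-1],[-4,23,0,0,0,6.4,-1],[-5,28,2,0,0,6.4,-1],[-6.4,33.2,5,0,0,6.4,-1],[-6.4,33.2,8.6,0,0,6.4,-1],[-6.4,33.2,8.6,0,0,6.4,-1],[-6.4,33.2,8.6,0,0,6.4,-1],[-6.4,33.2,8.6,0,0,6.4,-1]],
  ],
)

```text
time_s: 57.5
ee_pos: [0.47, 0.0502, 0.1018]
orientation: [[0.999, 0.037, 0.002], [0.037, -0.999, 0.0], [0.002, -0.0, -1.0]]
contact_force: [-0.5, -0.2, -1.6]
opening: 0.0002
grip_force: 0.0
```

Run:
```python
from m import *
for y in(.075,0,-.075): holes(np.array(pl(-.08,y,.045)[:3]),2)
rows((.4686,.048,.0315,2.07))
a=cv2.resize(top[150:280,150:330,::-1],(465,336),interpolation=cv2.INTER_CUBIC)
b=cv2.resize(im[170:310,120:330,::-1],(504,336),interpolation=cv2.INTER_CUBIC)
cv2.imwrite('pics/t8c.png',np.vstack([a[:290],b[:290,:465]]))
```

```text
[0.5957 0.1894 0.045 ] 0.0582 3.2
[0.5997 0.1156 0.045 ] 0.0542 0.5
[0.6008 0.0417 0.045 ] 0.0575 -2.7
57.6 [0.4698 0.0498 0.1015] F [ 0.3 -0.5 -0.6]
[-0.14  0.18  7.  ] [-0.01 -0.11  0.02]
```

View pics/t8c.png

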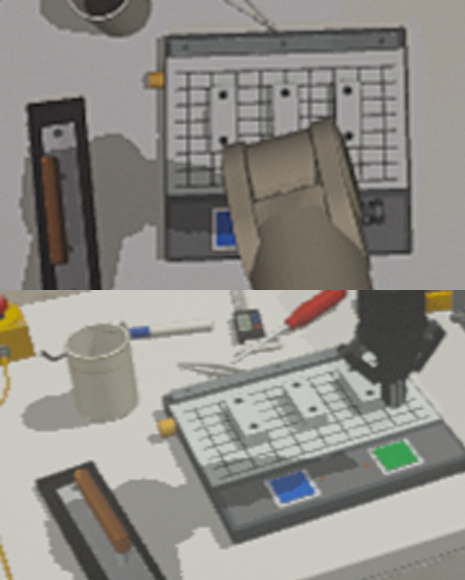

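The far holes at (223,95), (285,92) and (347,90) haven't moved; the odd readings come from the arm hiding the near holes. I press green.

Call:
arm_command(
  targets=[
    [[-0.1,0.2,2,0,0,0,-1],[-0.1,0.2,4,0,0,0,-1],[-0.1,0.2,6,0,0,0,-1],[-0.1,0.2,6.9,0,0,0,-1],[-0.1,0.2,6.9,0,0,0,-1],[-0.1,0.2,6.9,0,0,0,-1]],
  ],
)

```text
time_s: 58.35
ee_pos: [0.4688, 0.0473, 0.0322]
orientation: [[0.999, 0.035, 0.001], [0.035, -0.999, 0.0], [0.001, -0.0, -1.0]]
contact_force: [-1.1, 0.2, -0.1]
opening: 0.0004
grip_force: 0.0
```

Call:
arm_command(
  targets=[
    [[0,0,0.2,0,0,0,-1],[0,0,0.35,0,0,0,-1],[0,0,0.35,0,0,0,-1]],
  ],
)

```text
time_s: 58.72
ee_pos: [0.4685, 0.0471, 0.0282]
orientation: [[0.999, 0.035, 0.001], [0.035, -0.999, 0.0], [0.001, -0.0, -1.0]]
contact_force: [0.5, -0.3, 3.4]
opening: 0.0
grip_force: 1.5
```

Call:
arm_command(
  targets=[
    [[0,0,0.15,0,0,0,-1],[0,0,0.15,0,0,0,-1],[0,0,0.15,0,0,0,-1],[0,0,0.15,0,0,0,-1]],
  ],
)

```text
time_s: 59.22
ee_pos: [0.4686, 0.0471, 0.0269]
orientation: [[0.999, 0.035, 0.001], [0.035, -0.999, -0.0], [0.001, 0.0, -1.0]]
contact_force: [-1.1, -0.8, 6.8]
opening: 0.0001
grip_force: 3.7
```

Call:
arm_command(
  targets=[
    [[0,0,0.02,0,0,0,-1],[0,0,0.02,0,0,0,-1],[0,0,0.02,0,0,0,-1],[0,0,0.02,0,0,0,-1],[0,0,0.02,0,0,0,-1]],
  ],
)

```text
time_s: 59.85
ee_pos: [0.4685, 0.0471, 0.0268]
orientation: [[0.999, 0.035, 0.001], [0.035, -0.999, -0.0], [0.001, 0.0, -1.0]]
contact_force: [-1.3, -0.4, 8.9]
opening: 0.0004
grip_force: 4.0
```

Call:
arm_command(
  targets=[
    [[0,0,-3,0,0,0,-1],[0,0,-8,0,0,0,-1],[0,6,-14,0,0,0,-1],[0,12,-15,0,0,0,-1],[0,18,-15,0,0,0,-1],[0,18,-15,0,0,0,-1],[0,18,-15,0,0,0,-1]],
  ],
)

```text
time_s: 60.72
ee_pos: [0.4741, -0.1334, 0.1757]
orientation: [[0.999, 0.033, -0.001], [0.033, -0.999, 0.001], [-0.001, -0.001, -1.0]]
contact_force: [-0.6, -0.2, -0.5]
opening: 0.0004
grip_force: 0.0
```

Run:
```python
from m import *
for y in(.075,0,-.075): holes(np.array(pl(-.08,y,.045)[:3]),2)
cv2.imwrite('pics/t9c.png',top[130:290,140:460,::-1].repeat(2,0).repeat(2,1))
```

```text
[0.5967 0.1909 0.045 ] 0.0562 1.9
[0.6016 0.1156 0.045 ] 0.0572 2.4
[0.6019 0.0396 0.045 ] 0.0554 1.7
```

View pics/t9c.png

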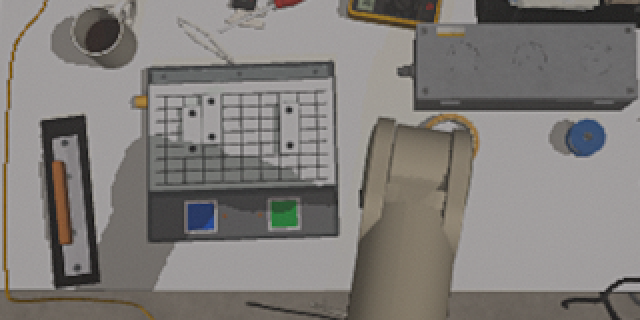

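The picture shows the middle blank has been knocked next to A, with holes now at (211,101)/(211,137), at some point after my last check. It has to be put back and start pressed again, so I measure the gap.

```bash
cat > m2.py <<'E'
from m import *
def two(a,b,z=.045):
    uv=np.array([refine(g,a,2),refine(g,b,2)]); q=ray("top",uv,z); d=q[0]-q[1]
    c=q.mean(0); print(uv.ravel(),c,"plate",np.array(fr(c)),round(np.linalg.norm(d),4),"yaw",round(np.degrees(np.arctan2(d[1],d[0])),2))
E
python3 - <<'E'
from m2 import *
two((245.5,180.5),(245.5,198.5)); two((236,186.3),(236,204)); two((285,185),(285,202.5))
rows((.6,.17,.2,2.07))
E
```

```text
[245.172  180.1796 245.4826 197.935 ] [0.6156 0.1615 0.045 ] plate [-0.0637  0.0449] 0.0563 yaw 2.34
[235.795  186.1521 235.8621 203.8424] [0.5968 0.1907 0.045 ] plate [-0.0814  0.0748] 0.0559 yaw 1.73
[284.0589 184.5129 284.5208 202.0907] [0.602  0.0395 0.045 ] plate [-0.0816 -0.0765] 0.0555 yaw 2.16
60.92 [ 0.4746 -0.1306  0.1759] F [0.2 0.1 0.3]
[ 13.69 -29.56  -2.39] [-0.04  0.02  0.14]
```

B touches A's side but sticks out 18 mm towards the fence. I'll pinch that end, drag B clear along the plate, then re-grip it at its centre and place it.

Run:
```python
from h import *
rows(pl(-.026,.046,.13))
```

```text
60.92 [ 0.4746 -0.1306  0.1759] F [0.2 0.1 0.3]
[ 18.98 -28.74   4.6 ] [-0.04  0.02  0.14]
```

Call:
arm_command(
  targets=[
    [[3,-5,0,0,0,0,-0.5],[6,-10,0,0,0,0,0.05],[9,-15,0,0,0,0,0.05],[12,-20,0,0,0,0,0.05],[15,-25,1,0,0,0,0.05],[19,-28.7,3,0,0,0,0.05],[19,-28.7,4.6,0,0,0,0.05],[19,-28.7,4.6,0,0,0,0.05],[19,-28.7,4.6,0,0,0,0.05],[19,-28.7,4.6,0,0,0,0.05]],
  ],
)

```text
time_s: 62.18
ee_pos: [0.6547, 0.1598, 0.132]
orientation: [[0.999, 0.034, 0.003], [0.034, -0.999, -0.0], [0.003, 0.0, -1.0]]
contact_force: [0.1, -0.3, 0.5]
opening: 0.0448
grip_force: 0.0
```

Run:
```python
from h import *
rows(pl(-.026,.046,.07),pl(-.026,.046,.032))
```

```text
62.17 [0.6547 0.1598 0.132 ] F [ 0.1 -0.3  0.5]
[-0.15 -0.42  6.2 ] [ 0.01 -0.15 -0.12]
[-0.16 -0.42 10.  ] [ 0.01 -0.15 -0.12]
```

Call:
arm_command(
  targets=[
    [[-0.1,-0.3,3,0,0,-0.1,0.05],[-0.1,-0.3,6,0,0,-0.1,0.05],[-0.1,-0.3,6.5,0,0,-0.1,0.05],[-0.1,-0.3,6.5,0,0,-0.1,0.05],[-0.1,-0.3,6.5,0,0,-0.1,0.05]],
  ],
)

```text
time_s: 62.8
ee_pos: [0.6541, 0.1639, 0.0672]
orientation: [[0.999, 0.037, 0.003], [0.037, -0.999, 0.001], [0.003, -0.001, -1.0]]
contact_force: [0.7, -0.2, 0.6]
opening: 0.0452
grip_force: 0.0
```

Run:
```python
from h import *
rows(pl(-.026,.046,.032))
```

```text
62.8 [0.6541 0.1639 0.0672] F [ 0.7 -0.2  0.6]
[-0.11 -0.    3.52] [-0.04 -0.16  0.04]
```

Lined up. I descend and close gently.

Call:
arm_command(
  targets=[
    [[0,0,1.5,0,0,0,0.05],[0,0,2.8,0,0,0,0.05],[0,0,3.3,0,0,0,0.05],[0,0,3.3,0,0,0,0.05],[0,0,3.3,0,0,0,0.05]],
  ],
  squeeze=30,
)

```text
time_s: 63.42
ee_pos: [0.6533, 0.1639, 0.0325]
orientation: [[0.999, 0.037, 0.0], [0.037, -0.999, 0.0], [0.0, -0.0, -1.0]]
contact_force: [0.7, 0.3, -0.3]
opening: 0.0448
grip_force: 0.0
```

Call:
arm_command(
  targets=[
    [[0,0,0,0,0,0,-0.2],[0,0,0,0,0,0,-0.35],[0,0,0,0,0,0,-0.6],[0,0,0,0,0,0,-1],[0,0,0,0,0,0,-1]],
  ],
)

```text
time_s: 64.05
ee_pos: [0.6535, 0.1639, 0.0328]
orientation: [[0.999, 0.037, 0.001], [0.037, -0.999, 0.0], [0.001, -0.0, -1.0]]
contact_force: [-0.8, -0.3, 4.9]
opening: 0.0291
grip_force: 30.4
```

Call:
arm_command(
  targets=[
    [[0,0.2,-0.05,0,0,0,-1],[0,0.7,-0.05,0,0,0,-1],[0,1.4,-0.05,0,0,0,-1],[0,2.2,-0.05,0,0,0,-1],[0,3,-0.05,0,0,0,-1],[0,3.8,-0.05,0,0,0,-1],[0,4.4,-0.05,0,0,0,-1],[-0.8,4.5,-0.05,0,0,0,-1],[-1.8,4.5,-0.05,0,0,0,-1],[-1.8,4.5,-0.05,0,0,0,-1]],
  ],
)

```text
time_s: 65.3
ee_pos: [0.6355, 0.1175, 0.0328]
orientation: [[0.999, 0.037, -0.001], [0.037, -0.999, -0.001], [-0.001, 0.001, -1.0]]
contact_force: [-1.2, -0.9, 6.1]
opening: 0.0292
grip_force: 30.6
```

Call:
arm_command(
  targets=[
    [[0,0,0,0,0,0,-0.2],[0,0,0,0,0,0,0.1],[0,0,0,0,0,0,0.1],[0,0,-2,0,0,0,0.1],[0,0,-6,0,0,0,0.1],[0,0,-12,0,0,0,0.1],[-5,6,-15,0,0,0,0.1],[-10,12,-15,0,0,0,0.1],[-14,18,-15,0,0,0,0.1],[-14,24,-15,0,0,0,0.1]],
  ],
)

```text
time_s: 66.55
ee_pos: [0.5131, -0.0909, 0.1844]
orientation: [[0.999, 0.039, 0.002], [0.039, -0.999, -0.001], [0.002, 0.001, -1.0]]
contact_force: [0.7, 0.0, 0.9]
opening: 0.0474
grip_force: 0.0
```

Run:
```python
from m2 import *
uv=proj("top",np.array([pl(-.08+s*.028,y,.045)[:3] for y in(.075,0,-.075) for s in(1,-1)]));print(uv)
for i in(0,2,4): two(uv[i],uv[i+1])
cv2.imwrite('pics/t10c.png',top[130:290,140:460,::-1].repeat(2,0).repeat(2,1))
```

```text
[[235.6696 185.7105]
 [235.8412 203.4255]
 [259.6129 184.8354]
 [259.9164 202.5543]
 [283.5797 183.9594]
 [284.0154 201.6822]]
[235.8061 186.2606 235.8664 203.8331] [0.5966 0.1907 0.045 ] plate [-0.0815  0.0748] 0.0555 yaw 1.71
[259.8525 185.8358 260.0872 203.5448] [0.5977 0.1153 0.045 ] plate [-0.0832 -0.0006] 0.0559 yaw 1.85
[284.0666 184.6135 284.5278 202.0927] [0.6019 0.0395 0.045 ] plate [-0.0817 -0.0765] 0.0552 yaw 2.16
```

View pics/t10c.png

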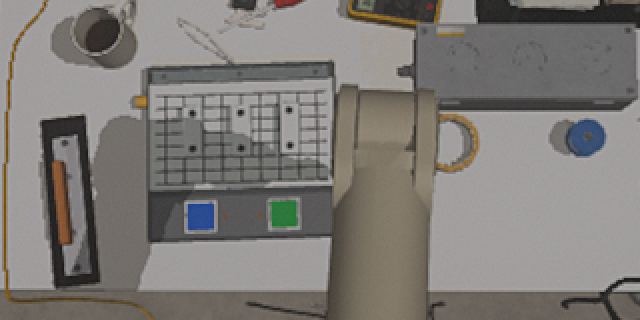

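A, B and C are back in a row, at holes (193,113), (241,113) and (289,110), but B sits 1.6 mm short. I grip it at its centre and nudge it forward.

Run:
```python
from h import *
rows((.598,.1163,.13,1.9))
```

```text
66.65 [ 0.5125 -0.099   0.1839] F [ 0.4 -0.8 -1. ]
[  9.1  -21.33   5.3 ] [ 0.25 -0.04 -0.43]
```

Call:
arm_command(
  targets=[
    [[2,-5,0,0,0,0,0.1],[4,-10,0,0,0,0,0.1],[6,-15,1,0,0,0,0.1],[9.1,-20,2,0,0,0,0.1],[9.1,-21.3,5,0,0,0,0.1],[9.1,-21.3,6,0,0,0,0.1],[9.1,-21.3,9,0,0,0,0.1],[9.1,-21.3,11,0,0,0,0.1],[9.1,-21.3,11,0,0,0,0.1],[9.1,-21.3,11,0,0,0,0.1]],
  ],
)

```text
time_s: 67.9
ee_pos: [0.5981, 0.1256, 0.0736]
orientation: [[0.999, 0.036, 0.002], [0.036, -0.999, 0.0], [0.002, -0.0, -1.0]]
contact_force: [-0.1, -0.2, 0.4]
opening: 0.0469
grip_force: 0.0
```

Run:
```python
from h import *
rows((.598,.1163,.032,1.9))
```

```text
67.9 [0.5981 0.1256 0.0736] F [-0.1 -0.2  0.4]
[-0.05  0.93  4.16] [-0.01 -0.09  0.18]
```

Call:
arm_command(
  targets=[
    [[0,0.9,0.5,0,0,0.1,0.1],[0,0.9,2,0,0,0.1,0.1],[0,0.9,2,0,0,0.1,0.1],[0,0.9,2,0,0,0.1,0.1],[0,0.9,2,0,0,0.1,0.1]],
  ],
)

```text
time_s: 68.53
ee_pos: [0.5979, 0.1173, 0.0526]
orientation: [[0.999, 0.036, 0.001], [0.036, -0.999, 0.0], [0.001, -0.0, -1.0]]
contact_force: [0.0, 0.1, -0.0]
opening: 0.047
grip_force: 0.0
```

Run:
```python
from h import *
rows((.598,.1163,.0325,1.9))
```

```text
68.53 [0.5979 0.1173 0.0526] F [ 0.   0.1 -0. ]
[0.01 0.1  2.01] [-0.02 -0.03  0.15]
```

Call:
arm_command(
  targets=[
    [[0,0.1,1,0,0,0.1,0.1],[0,0.1,1.9,0,0,0.1,0.1],[0,0.1,1.9,0,0,0.1,0.1],[0,0.1,1.9,0,0,0.1,0.1],[0,0.1,1.9,0,0,0.1,-0.2],[0,0.1,1.9,0,0,0.1,-0.35],[0,0.1,1.9,0,0,0.1,-1],[0,0.1,1.9,0,0,0.1,-1],[0,0.1,1.9,0,0,0.1,-1]],
  ],
  squeeze=30,
)

```text
time_s: 69.65
ee_pos: [0.5981, 0.116, 0.0337]
orientation: [[0.999, 0.034, 0.001], [0.034, -0.999, 0.0], [0.001, -0.0, -1.0]]
contact_force: [0.3, -0.7, 5.0]
opening: 0.0295
grip_force: 30.9
```

Call:
arm_command(
  targets=[
    [[0,0,-0.08,0,0,0,-1],[0.1,0,-0.08,0,0,0,-1],[0.16,0,-0.08,0,0,0,-1],[0.16,0,-0.08,0,0,0,-1],[0.16,0,-0.08,0,0,0,-1]],
  ],
)

```text
time_s: 70.28
ee_pos: [0.5993, 0.1158, 0.0338]
orientation: [[0.999, 0.033, -0.0], [0.033, -0.999, 0.0], [-0.0, -0.0, -1.0]]
contact_force: [-0.7, 0.0, -0.8]
opening: 0.0289
grip_force: 30.3
```

Call:
arm_command(
  targets=[
    [[0.04,0,0,0,0,0,-1],[0.04,0,0,0,0,0,-1],[0.04,0,0.05,0,0,0,-1],[0.04,0,0.05,0,0,0,-1]],
  ],
)

```text
time_s: 70.78
ee_pos: [0.5998, 0.1159, 0.0338]
orientation: [[0.999, 0.034, 0.0], [0.034, -0.999, -0.0], [0.0, 0.0, -1.0]]
contact_force: [-0.1, -0.7, 1.6]
opening: 0.029
grip_force: 30.5
```

Call:
arm_command(
  targets=[
    [[0,0,0,0,0,0,-0.2],[0,0,0,0,0,0,0.1],[0,0,0,0,0,0,0.1],[0,0,-2,0,0,0,0.1],[0,0,-6,0,0,0,0.1],[0,0,-12,0,0,0,0.1],[-5,6,-15,0,0,0,0],[-10,12,-15,0,0,0,-0.5],[-12,18,-15,0,0,0,-1],[-12,24,-15,0,0,0,-1]],
  ],
)

```text
time_s: 72.03
ee_pos: [0.4909, -0.0992, 0.1855]
orientation: [[0.999, 0.035, 0.003], [0.035, -0.999, -0.001], [0.003, 0.001, -1.0]]
contact_force: [1.2, -0.2, -0.2]
opening: 0.0002
grip_force: 0.0
```

```bash
cat > chk.py <<'E'
from m2 import *
uv=proj("top",np.array([pl(-.0815+s*.028,y,.045)[:3] for y in(.075,0,-.0765) for s in(1,-1)]))
for i in(0,2,4): two(uv[i],uv[i+1])
d=cv2.absdiff(top,cv2.cvtColor(cv2.imread('pics/t1.png'),cv2.COLOR_BGR2RGB))
# straightedge holes & tape/reel
hsv=cv2.cvtColor(top,cv2.COLOR_RGB2HSV)
print("reel",ray("top",[np.argwhere((hsv[170:220,410:455,0]>100)&(hsv[170:220,410:455,0]<130)&(hsv[170:220,410:455,1]>110)).mean(0)[::-1]+[410,170]],.037))
E
python3 - <<'E'
from chk import *
rows((.4686,.048,.1,2.07))
E
```

```text
[235.8009 186.158  235.863  203.8343] [0.5968 0.1907 0.045 ] plate [-0.0814  0.0748] 0.0559 yaw 1.72
[259.941  185.3262 260.1959 203.1479] [0.5991 0.115  0.045 ] plate [-0.0817 -0.0009] 0.0563 yaw 1.91
[284.0674 184.6177 284.5225 202.0947] [0.6019 0.0395 0.045 ] plate [-0.0817 -0.0765] 0.0552 yaw 2.14
reel [[ 0.5879 -0.4241  0.037 ]]
72.12 [ 0.4904 -0.1066  0.1849] F [-0.2  0.8 -0.8]
[ -1.84 -15.54   8.42] [ 0.23 -0.06 -0.79]
```

All three are in line within 0.3 mm, and the reel hasn't moved. I press green again.

Call:
arm_command(
  targets=[
    [[-0.5,-5,2,0,0,0,-1],[-1,-10,4,0,0,0,-1],[-1.8,-14.6,6,0,0,-0.3,-1],[-1.8,-14.6,8.4,0,0,-0.3,-1],[-1.8,-14.6,11,0,0,-0.3,-1],[-1.8,-14.6,12,0,0,-0.3,-1],[-1.8,-14.6,12,0,0,-0.3,-1],[-1.8,-14.6,12,0,0,-0.3,-1],[-1.8,-14.6,12,0,0,-0.3,-1]],
  ],
)

```text
time_s: 73.25
ee_pos: [0.4696, 0.0471, 0.0642]
orientation: [[0.999, 0.039, 0.002], [0.039, -0.999, 0.0], [0.002, 0.0, -1.0]]
contact_force: [0.5, 0.2, -0.4]
opening: -0.0001
grip_force: 0.0
```

Run:
```python
from chk import *
rows((.4686,.048,.0315,2.07))
```

```text
[235.7949 186.1548 235.8579 203.8347] [0.5968 0.1907 0.045 ] plate [-0.0814  0.0748] 0.0559 yaw 1.72
[259.9438 185.3188 260.5122 203.5303] [0.5986 0.1145 0.045 ] plate [-0.0824 -0.0014] 0.0576 yaw 2.86
[284.0679 184.5076 284.1    202.4099] [0.6015 0.0401 0.045 ] plate [-0.082  -0.0758] 0.0565 yaw 0.78
reel [[ 0.5879 -0.4242  0.037 ]]
73.35 [0.4693 0.0471 0.0638] F [ 0.  -0.2  0. ]
[-0.07 -0.1   3.23] [ 0.   -0.06  0.14]
```

Nothing has moved just before the press; all the far holes read the same as before.

Call:
arm_command(
  targets=[
    [[0,-0.1,1.5,0,0,0,-1],[0,-0.1,2.8,0,0,0,-1],[0,-0.1,3.1,0,0,0,-1],[0,-0.1,3.3,0,0,0,-1],[0,-0.1,3.4,0,0,0,-1],[0,-0.1,3.4,0,0,0,-1]],
  ],
)

```text
time_s: 74.1
ee_pos: [0.4691, 0.0481, 0.0294]
orientation: [[0.999, 0.039, 0.0], [0.039, -0.999, 0.0], [0.0, -0.0, -1.0]]
contact_force: [-0.2, 0.8, -0.5]
opening: 0.0001
grip_force: 0.0
```

Call:
arm_command(
  targets=[
    [[0,0,0.1,0,0,0,-1],[0,0,0.2,0,0,0,-1],[0,0,0.2,0,0,0,-1]],
  ],
)

```text
time_s: 74.47
ee_pos: [0.4692, 0.0481, 0.0276]
orientation: [[0.999, 0.039, 0.001], [0.039, -0.999, -0.0], [0.001, 0.0, -1.0]]
contact_force: [-1.0, 0.3, 5.7]
opening: -0.0003
grip_force: 2.6
```

Call:
arm_command(
  targets=[
    [[0,0,0.07,0,0,0,-1],[0,0,0.07,0,0,0,-1],[0,0,0.07,0,0,0,-1],[0,0,0.07,0,0,0,-1],[0,0,0.07,0,0,0,-1],[0,0,0.07,0,0,0,-1]],
  ],
)

```text
time_s: 75.22
ee_pos: [0.4692, 0.0482, 0.027]
orientation: [[0.999, 0.039, 0.001], [0.039, -0.999, -0.0], [0.001, 0.0, -1.0]]
contact_force: [-2.4, -0.4, 7.0]
opening: 0.0004
grip_force: 3.5
```

Call:
arm_command(
  targets=[
    [[0,0,-3,0,0,0,-1],[0,0,-8,0,0,0,-1],[0,6,-14,0,0,0,-1],[0,12,-15,0,0,0,-1],[0,16,-15,0,0,0,-1],[0,16,-15,0,0,0,-1],[0,16,-15,0,0,0,-1]],
  ],
)

```text
time_s: 76.1
ee_pos: [0.4749, -0.1114, 0.1762]
orientation: [[0.999, 0.038, -0.0], [0.038, -0.999, 0.001], [-0.0, -0.001, -1.0]]
contact_force: [-0.9, -0.2, -0.8]
opening: 0.0004
grip_force: 0.0
```

Run:
```python
from chk import *
uv=proj("top",np.array([[.485+s*.0985,.3889+s*.0146,.012] for s in(1,-1)])); two(uv[0],uv[1],.012)
```

```text
[235.8046 186.1552 235.8493 203.8351] [0.5968 0.1907 0.045 ] plate [-0.0814  0.0748] 0.0559 yaw 1.66
[259.9478 185.3195 260.3228 203.0155] [0.5994 0.1148 0.045 ] plate [-0.0815 -0.0011] 0.0559 yaw 2.29
[284.0643 184.5122 284.5257 202.0952] [0.602  0.0395 0.045 ] plate [-0.0816 -0.0765] 0.0555 yaw 2.16
reel [[ 0.5879 -0.4242  0.037 ]]
[171.9591 200.9806 178.3333 263.3401] [0.4842 0.3862 0.012 ] plate [-0.1868  0.2743] 0.1995 yaw 8.4
```

All three blanks are in line and the straightedge is in its rest, so I hand in.

```bash
python3 -c "
from rig import r
print(r.sign_off())"
```

```text
the job is handed in; nothing more can be done
None
```

Handed in at about 76 s: all three blanks are in line to about 0.2 mm, hold was pressed, and the straightedge is back in its rest. The middle blank got knocked aside around my first green press, so that press may have come with it out of line; I put it back and pressed green again at about 7 N.

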